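# Load the slide carousel and run it back on its ratchet

## Task

Slide every slide cassette on the bench flat and fully home into the carousel pocket whose roof has its colour. Then lift the red pawl by its black knob and hold it clear of the teeth until the carousel has turned all the way back to its stop, let the pawl drop back between the teeth, and only then press the green start button fully down and let it spring up. Leave the other things on the bench where they are.

Things in the scene. Friction and masses are not known exactly. Their poses are not given: they have to be found in the camera images.
- slot_mouth (a point): centre of the green pocket's floor at the mouth, at x = -2 mm in the slot frame. All pockets alike: the closed part (4 mm roof, 3 mm walls) runs from here to a stop at x = +41 mm; the flared mouth reaches out to x = -10 mm. A home cassette's outer part (x -40 to about -10 mm) stands free above and at both sides and can be gripped there across its width.
- cassette_blue: blue flat plastic slide cassette with a white window on top, 80 x 34 x 10 mm (its x, y, z), about 45 g; origin at the centre of its underside, z up, x along its length. Both ends and both faces are alike, so it may go in either end first. Lies flat on the bench at the start; may be absent.
- slot_blue (a point): pocket with a blue roof on the carousel, for the blue cassette. The frame turns with the carousel: x is level, the direction in which the cassette slides in (towards the carousel axis), z up; origin: where the cassette's origin lies when fully home, on the pocket floor 30 mm above the bench. All pockets alike: closed part 36.5 mm wide, 12.5 mm high inside.
- cassette_yellow: yellow flat plastic slide cassette with a white window on top, 80 x 34 x 10 mm (its x, y, z), about 45 g; origin at the centre of its underside, z up, x along its length. Both ends and both faces are alike, so it may go in either end first. Lies flat on the bench at the start; may be absent.
- slot_yellow (a point): pocket with a yellow roof on the carousel, for the yellow cassette. The frame turns with the carousel: x is level, the direction in which the cassette slides in (towards the carousel axis), z up; origin: where the cassette's origin lies when fully home, on the pocket floor 30 mm above the bench. All pockets alike: floor 26 mm wide, from x = -28 to +44 mm.
- cassette_green: green flat plastic slide cassette with a white window on top, 80 x 34 x 10 mm (its x, y, z), about 45 g; origin at the centre of its underside, z up, x along its length. Both ends and both faces are alike, so it may go in either end first. Lies flat on the bench at the start; may be absent.
- slot_green (a point): pocket with a green roof on the carousel, for the green cassette. The frame turns with the carousel: x is level, the direction in which the cassette slides in (towards the carousel axis), z up; origin: where the cassette's origin lies when fully home, on the pocket floor 30 mm above the bench. 
- station: fixed base; origin on the bench on the carousel's vertical axis. Carousel: grey drum of radius 56 mm with steel ratchet teeth on top (tips 70 mm above the bench), three pockets round its robot side, 40 degrees apart, reaching out to 144 mm from the axis with cassettes in. A low white housing (45 mm high) stands at the station's x from +125 to +185 mm, y +-85 mm.
- drum (a joint): turn of the carousel in rad, positive anticlockwise seen from above; 0 is its stop (fully turned back). A wind-up spring (about 0.3 to 0.4 N m) always drives it back towards 0, slowed by a damper to about 0.17 rad/s; the pawl holds it against that, at one of the teeth 0.314 rad apart (0.6 to 1.25 at the start). It can be turned on by hand past the teeth, up to 1.7.
- pawl (a joint): lift of the red pawl in rad: 0 is down between the teeth, its nose is clear of the tooth tips from about 0.15; upper limit 0.8. It falls by its own weight (80 g, no spring).
- pawl_knob (a point): centre of the black ball knob, 18 mm across, on an 8 mm stem at the free end of the pawl; 102 mm above the bench when the pawl is down. The pawl's red bar (10 mm wide, 6 mm thick) lies under it with its top 78 mm above the bench.
- pawl_hinge (a point): on the level hinge axis of the pawl, which runs along the station's x axis, 72 mm above the bench. The knob lies 85 mm from it towards the station's +y, and 30 mm above it when the pawl is down; lifting carries the knob up and back towards the hinge in an arc.
- start (a joint): travel of the green start button in m: 0 released, 0.006 fully pressed; springs back; about 5 N to press fully. It counts as pressed beyond 0.004.
- start_top (a point): top centre of the green start button (28 mm across), on a white console 100 x 90 x 35 mm; presses straight down. Top about 57 mm above the bench.
- bottle: bystander, not to be moved: clear bottle with blue cap, 68 mm across, 150 mm high; origin at the centre of its underside
- amber_jar: bystander, not to be moved: amber jar, 60 mm across, 85 mm high; origin at the centre of its underside
- petri_dish: bystander, not to be moved: clear dish, 90 mm across, 14 mm high; origin at the centre of its underside
- timer: bystander, not to be moved: white timer, 60 x 60 x 20 mm; origin at the centre of its underside
- tip_box: bystander, not to be moved: white and blue box of pipette tips, 120 x 85 x 62 mm; origin at the centre of its underside
- tube_rack: bystander, not to be moved: orange tube rack, 60 x 160 x 75 mm with its tubes; origin at the centre of its underside
- beaker: bystander, not to be moved: glass beaker, 70 mm across, 90 mm high; origin at the centre of its underside
Not all that is in view belongs to the job. What is shaped like the cassette_green but pink is not meant. What is shaped like the part that bears start but yellow is not meant.

How it is judged (in metres and radians):
On the way, in this order (a step that is already met when the one before it is completed fails the run):
1. every cassette present is home in the pocket of its colour and let go, with the carousel still held by its pawl (x of cassette_blue in the frame of slot_blue between -0.004 and 0.004 m and y of cassette_blue in the frame of slot_blue between -0.004 and 0.004 m and z of cassette_blue in the frame of slot_blue between -0.003 and 0.004 m and angle between the x axis of cassette_blue and the x axis of slot_blue, either way round below 0.09 rad and linear speed of each of cassette_blue, cassette_yellow, cassette_green below 0.03 m/s and x of cassette_yellow in the frame of slot_yellow between -0.004 and 0.004 m and y of cassette_yellow in the frame of slot_yellow between -0.004 and 0.004 m and z of cassette_yellow in the frame of slot_yellow between -0.003 and 0.004 m and angle between the x axis of cassette_yellow and the x axis of slot_yellow, either way round below 0.09 rad and x of cassette_green in the frame of slot_green between -0.004 and 0.004 m and y of cassette_green in the frame of slot_green between -0.004 and 0.004 m and z of cassette_green in the frame of slot_green between -0.003 and 0.004 m and angle between the x axis of cassette_green and the x axis of slot_green, either way round below 0.09 rad and contact force between the fingers and cassette_blue below 0.5 N and contact force between the fingers and cassette_yellow below 0.5 N and contact force between the fingers and cassette_green below 0.5 N and value of joint drum above 0.3 rad), for 0.2 s.
2. the pawl is held up clear of the teeth while the carousel turns back to its stop (value of joint pawl above 0.12 rad and value of joint drum below 0.04 rad), for 0.1 s.
3. the pawl is dropped back between the teeth with the carousel at its stop (value of joint pawl below 0.05 rad and value of joint drum below 0.04 rad), for 0.2 s.
4. the start button is pressed (all of step 3 and value of joint start above 0.004 m), for 0.05 s.
At the end, for the whole second after the job is handed in: each cassette present lies home in the pocket of its colour (within 4 mm along and across, 0.09 rad) and at rest, the carousel is at its stop (below 0.04 rad), the pawl is down between the teeth (below 0.05 rad), the start button has been pressed and is up again (all of step 3 and x of cassette_blue in the frame of slot_blue between -0.004 and 0.004 m and y of cassette_blue in the frame of slot_blue between -0.004 and 0.004 m and z of cassette_blue in the frame of slot_blue between -0.003 and 0.004 m and angle between the x axis of cassette_blue and the x axis of slot_blue, either way round below 0.09 rad and linear speed of each of cassette_blue, cassette_yellow, cassette_green below 0.03 m/s and x of cassette_yellow in the frame of slot_yellow between -0.004 and 0.004 m and y of cassette_yellow in the frame of slot_yellow between -0.004 and 0.004 m and z of cassette_yellow in the frame of slot_yellow between -0.003 and 0.004 m and angle between the x axis of cassette_yellow and the x axis of slot_yellow, either way round below 0.09 rad and x of cassette_green in the frame of slot_green between -0.004 and 0.004 m and y of cassette_green in the frame of slot_green between -0.004 and 0.004 m and z of cassette_green in the frame of slot_green between -0.003 and 0.004 m and angle between the x axis of cassette_green and the x axis of slot_green, either way round below 0.09 rad and value of joint start below 0.002 m); the robot touches nothing.
It fails at once if a bystander is shifted by more than 5 cm or tipped (distance of any of bottle, amber_jar, petri_dish, timer, tip_box, tube_rack, beaker from where it was at the start of the episode above 0.05 m or angle between any of bottle, amber_jar, petri_dish, timer, tip_box, tube_rack, beaker's own z axis and vertical above 0.5 rad).
It fails at once if the start button is pressed before the carousel is back at its stop (value of joint start above 0.004 m and value of joint drum above 0.1 rad).
Of cassette_blue, cassette_yellow, cassette_green only 2 to 3 are there at a start; the rules pass over those that are not, and their reading is None.
At some moment in a run one of cassette_blue, cassette_yellow, cassette_green may be knocked a few centimetres aside while the robot is not near it.
Once in a run the grip may slacken for a moment while it holds something.
It also fails if it takes over 210 s, if anything falls off the work surface, if the arm or the gripper's body presses on something with over 40 N, if the wrist force passes 120 N, or if a joint passes its speed limit or range.

## Robot

A 6-joint arm with a two-finger parallel gripper is mounted at the origin on the work surface. World frame = base frame: x ahead of the robot, y to its left, z up, the work surface at z = 0. Lengths are in mm, angles in rad, forces in N, time in s.
With the tool pointing down it reaches from about 350 to 800 mm from the base axis. Payload 7.3 kg.
Tool frame: the origin (TCP) lies at the very end of the fingers, on their centre line; the grasp point (between the pads) lies 19 mm behind it (arm.hold_point_z is the distance from the TCP to the grasp point, in mm); z points along the fingers, y is the direction in which the jaws open and shut (so a half turn about z gives the same grasp; the last joint's range is limited). The gripper opens to 85 mm and grips with 20 to 120 N. Pads are 22 mm wide; open, the fingers measure 114 mm over their backs; the gripper's body (76 mm by 85 mm) begins 54 mm behind the grasp point. The pads swing forward as they close: fully open they stand 13 mm farther back than shut.
Start: joints at [-1.247, 0.342, 1.524, -0, 1.275, -0.146], TCP at [237.696, -468.129, 231.322] pointing down, gripper open.
Joint ranges: [-2.53, 2.53], [-0.77, 2.02], [0.04, 2.7], [-1, 4.14], [0.28, 2.66], [-3.11, 3.11]. Speed limits (rad/s): [2.57, 2.57, 3.14, 3.14, 3.14, 3.14].

## Interface

Orientations are given as a unit quaternion [x, y, z, w].
In Python, from cell import sensors, capture, camera_params, job_done, arm gives the robot as it stands. The module is installed in compiled form; this text tells all that it offers.
- The arm moves only by the shell command python3 -m pendant 'ROWS' [FORCE]. ROWS is JSON, a list that holds one entry, the list of rows, each a list of 7 numbers: the turn, a rotation vector about the tool's x, y, z in degrees, then the shift along the tool's x, y, z in m, then the opening, from 0 (shut) to 1 (fully open). A call has exactly 5 rows; each row is the pose to reach, as a shift and turn from the pose measured when the call began, along the tool's axes at that moment; what a row does not reach only later rows make up. A row lasts 1/8 s, in which the tool goes at most 62.5 mm and 10.7 degrees, less where a joint would pass 70% of its speed; a pose out of reach is approached as far as the arm can. A call with a gripper value outside its range is refused whole. The fingers move at their own pace and stop on an object; FORCE is the grip in N (left out, the last holds). Time passes only in rows, so rows that repeat a pose let the fingers close, or fill a call up. It gives the time, the measured TCP pose, the force and the opening at its end, in the units of the state.
- sensors.get_state(): the state, without advancing time (a new reading comes with each control period).
- capture(name): name is "side" or "top" or "wrist"; returns (picture, depth): 384x512x3 uint8, red, green, blue; 384x512 float32, mm along the optical axis (not along the pixel's ray), 0 where there is no reading.
- camera_params(name): a dict with "fx", "fy", "cx", "cy" (pixels), "world_from_camera" (4x4, takes a point from camera to world coordinates); the wrist camera has in their place "mount" (4x4, takes a point from camera to tool coordinates, whose origin is the TCP and whose axes are the flange's). Camera axes: x right, y up, looking along -z (the intrinsics and any distortion apply to the point x, -y, -z); pixel columns grow to the right and rows downward; lengths in mm; the calibration is good to about 2 mm. A picture is of the moment at which its call begins: read the wrist's pose just before it. camera_params takes no time and is no camera call.
- job_done(): hands the job in, once; it reports no verdict.
The state is a dict: "time": time; "joint_pos": joint angles; "dq": joint speeds; "effort": joint torques, N m; "tool_pos": TCP position; "tool_rot": TCP orientation; "contact_force": force on the tool from outside, world axes, zero at the start; "torque": the same for the moment, N m; "gripper_width": finger opening in mm.
Only numpy, scipy, OpenCV 4.12 (cv2) and the standard library are available. Lean on these libraries where they do the work, as an engineer would, in place of code of your own. Each camera call takes 0.05 s, during which the arm holds its last target.

## Working session

There is one attempt and no reset: what is moved stays moved. The work goes in short steps, Python scripts to look and compute and a shell command to move; the robot and the scene stay as the last step left them, time stands still between calls to the robot, and variables do not carry over. Pictures are saved under pics/ and viewed, and the job is handed in when it is done.

```bash
mkdir -p pics; ls; python3 - <<'E'
from cell import sensors, capture, camera_params, arm
import cv2, numpy as np
print(sensors.get_state())
for n in ["side","top","wrist"]:
    p=camera_params(n); print(n,p)
    im,d=capture(n); cv2.imwrite(f"pics/{n}0.png",im[:,:,::-1]); np.save(f"pics/{n}0.npy",d); print(d.min(),d.max())
E
```

```text
pics
{'time': 0.0, 'joint_pos': array([-1.24701407e+00,  3.42737060e-01,  1.52505497e+00,  1.77031515e-05,
        1.27541402e+00, -1.45996288e-01]), 'dq': array([ 0.00026753,  0.00165889, -0.0007754 , -0.00016321,  0.00065439,
       -0.00067161]), 'effort': array([-1.75105542e-03, -4.33683014e+01, -2.46009493e+01, -3.48375279e-04,
        7.83036783e-03, -2.32643276e-05]), 'tool_pos': array([ 237.55228263, -467.7081764 ,  230.60528589]), 'tool_rot': array([ 9.72540402e-01,  2.32732711e-01, -6.31826237e-05, -8.04263866e-04]), 'contact_force': array([-0.04457136, -0.50575842,  0.63025543]), 'torque': array([-0.01005102,  0.03250986,  0.01407983]), 'gripper_width': 85.55435862510662}
side {'fx': 479.55743292552995, 'fy': 479.55743292552995, 'cx': 249.94819323396953, 'cy': 187.3074350107067, 'world_from_camera': array([[-8.87062094e-01,  3.07119186e-01, -3.44671796e-01,
        -2.02686345e+01],
       [-4.61649098e-01, -5.91706975e-01,  6.60880448e-01,
         9.74752481e+02],
       [-9.75640464e-04,  7.45359417e-01,  6.66662123e-01,
         1.04578646e+03],
       [ 0.00000000e+00
[... 335 characters left out ...]
.76938186e-03,
         2.30235965e+01],
       [-1.01001903e-03,  7.21841857e-02,  9.97390808e-01,
         1.45150304e+03],
       [ 0.00000000e+00,  0.00000000e+00,  0.00000000e+00,
         1.00000000e+00]])}
0.0 2296.1533
wrist {'fx': 286.6759303864739, 'fy': 286.6759303864739, 'cx': 253.55042360601217, 'cy': 196.31657483706377, 'mount': array([[ 3.73501306e-04,  9.65765924e-01,  2.59414806e-01,
         6.60040712e+01],
       [ 9.99999556e-01, -5.85111973e-04,  7.38508600e-04,
         1.49675597e-01],
       [ 8.65013149e-04,  2.59414415e-01, -9.65765713e-01,
        -1.42793670e+02],
       [ 0.00000000e+00,  0.00000000e+00,  0.00000000e+00,
         1.00000000e+00]])}
0.0 1393.2122
```

View pics/top0.png

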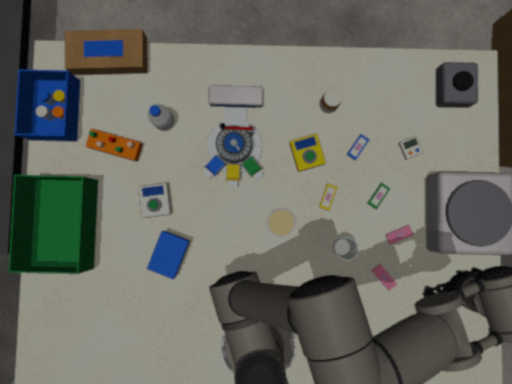

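View pics/side0.png

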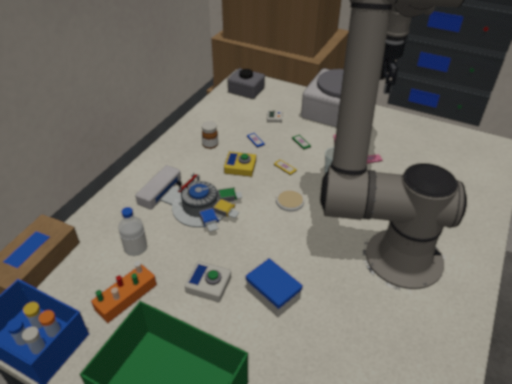

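View pics/wrist0.png

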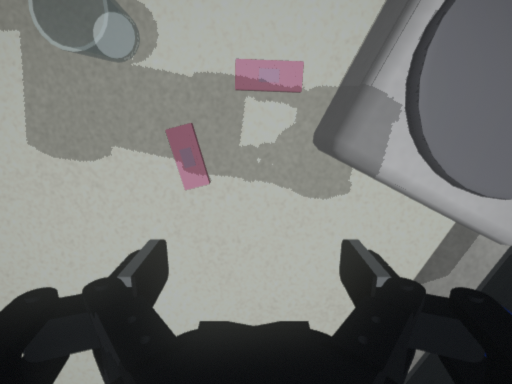

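Top view: cassettes are blue (358,147), yellow (328,197) and green (379,195). The pink lookalikes are at (400,234) and (384,276). Pockets: blue (215,165), yellow (233,172), green (252,165). The white start console is at (154,199), and the yellow console at (308,152) is the decoy. I'll take crops and measure.

```bash
cat > h.py <<'E'
import numpy as np, cv2
from scipy.spatial.transform import Rotation as R
from cell import sensors, capture, camera_params, arm
def state():
    s=sensors.get_state(); return s
def wfc(name,s=None):
    p=camera_params(name)
    if name!="wrist": return p,p["world_from_camera"]
    T=np.eye(4);T[:3,:3]=R.from_quat(s["tool_rot"]).as_matrix();T[:3,3]=s["tool_pos"]
    return p,T@p["mount"]
def ray(name,u,v,s=None):
    p,T=wfc(name,s)
    d=np.array([(u-p["cx"])/p["fx"],-(v-p["cy"])/p["fy"],-1.])
    return T[:3,3],T[:3,:3]@d
def onplane(name,u,v,z,s=None):
    o,d=ray(name,u,v,s); t=(z-o[2])/d[2]; return o+t*d
def proj(name,P,s=None):
    p,T=wfc(name,s); c=np.linalg.inv(T)@np.append(P,1)
    return p["cx"]+p["fx"]*c[0]/-c[2], p["cy"]-p["fy"]*c[1]/-c[2]
def depthpt(name,u,v,d,s=None):
    o,dd=ray(name,u,v,s); return o+dd*d[int(round(v)),int(round(u))]
def hsv(im): return cv2.cvtColor(im,cv2.COLOR_RGB2HSV)
def tri(a,b):
    (o1,d1),(o2,d2)=a,b
    d1=d1/np.linalg.norm(d1);d2=d2/np.linalg.norm(d2)
    A=np.c_[d1,-d2]; t=np.linalg.lstsq(A,o2-o1,rcond=None)[0]
    p,q=o1+t[0]*d1,o2+t[1]*d2
    return (p+q)/2,np.linalg.norm(p-q)
def move_in_tool(P,s):
    "world target TCP -> tool shift m"
    return R.from_quat(s["tool_rot"]).as_matrix().T@(np.array(P)-s["tool_pos"])/1000
E
python3 - <<'E'
from h import *
im=cv2.imread("pics/top0.png");d=np.load("pics/top0.npy")
h=cv2.cvtColor(im,cv2.COLOR_BGR2HSV)
for n,lo,hi in [("blue",100,125),("yellow",20,35),("green",45,85),("pink",150,175),("red",0,8)]:
    m=((h[:,:,0]>=lo)&(h[:,:,0]<=hi)&(h[:,:,1]>100)&(h[:,:,2]>40)).astype(np.uint8)
    m=cv2.morphologyEx(m,cv2.MORPH_CLOSE,np.ones((7,7)))
    cs,_=cv2.findContours(m,cv2.RETR_EXTERNAL,cv2.CHAIN_APPROX_NONE)
    for c in cs:
        a=cv2.contourArea(c)
        if 40<a<3000:
            (u,v),wh,an=cv2.minAreaRect(c); print(n,round(a),round(u,1),round(v,1),np.round(wh,1),round(an),onplane("top",u,v,10).round(), d[int(v),int(u)])
for (a,b,c,e,nm) in [(180,70,300,200,"car"),(290,110,410,220,"cas")]:
    cv2.imwrite(f"pics/{nm}0.png",cv2.resize(im[b:e,a:c],None,fx=6,fy=6,interpolation=cv2.INTER_CUBIC)[:600,:800])
E
```

```text
blue 1152 167.9 254.3 [29.3 41.4] 22 [271. 289.  10.] 1371.4039
blue 128 152.5 190.6 [ 7.6 19.7] 83 [468. 344.  10.] 1411.5695
blue 180 215.0 165.0 [12.7 15.6] 45 [553. 151.  10.] 1410.9332
blue 114 305.0 142.9 [ 7.1 19.2] 74 [ 631. -132.   10.] 1430.3517
blue 212 357.6 146.6 [10.  24.1] 34 [ 623. -298.   10.] 1445.0184
blue 296 233.5 142.5 [19. 19.] 90 [626.  94.  10.] 1388.391
blue 76 154.5 110.0 [10.  9.] 90 [724. 349.  10.] 1328.199
blue 544 103.0 48.0 [15.2 38.4] 88 [922. 522.  10.] 1415.3951
yellow 236 327.8 196.6 [10.8 25.3] 18 [ 462. -206.   10.] 1443.1744
yellow 179 233.0 172.0 [16. 12.] 90 [532.  93.  10.] 1404.7993
yellow 865 307.2 152.0 [31.7 29.1] 74 [ 601. -139.   10.] 1402.7219
yellow 82 58.5 95.5 [ 9. 11.] 90 [764. 657.  10.] 1402.7765
green 45 153.0 204.5 [7. 8.] 90 [424. 341.  10.] 1393.0463
green 154 251.1 165.8 [15.  11.6] 53 [553.  37.  10.] 1411.1046
green 42 309.5 155.5 [7. 7.] 90 [ 591. -147.   10.] 1406.8428
pink 202 383.7 276.5 [24.4  9.5] 49 [ 219. -382.   10.] 1421.0858
pink 178 399.1 234.4 [ 9.1 23.8] 67 [ 350. -430.   10.] 1426.7083
red 56 238.0 127.5 [ 3. 28.] 90 [675.  81.  10.] 1389.5479
```

```bash
python3 - <<'E'
import cv2
im=cv2.imread("pics/top0.png")
cv2.imwrite("pics/car0.png",cv2.resize(im[75:195,180:300],None,fx=5,fy=5,interpolation=cv2.INTER_CUBIC))
im=cv2.imread("pics/side0.png")
cv2.imwrite("pics/car0s.png",cv2.resize(im[150:270,130:250],None,fx=5,fy=5,interpolation=cv2.INTER_CUBIC))
E
```

```text
(no output)
```

View pics/car0.png

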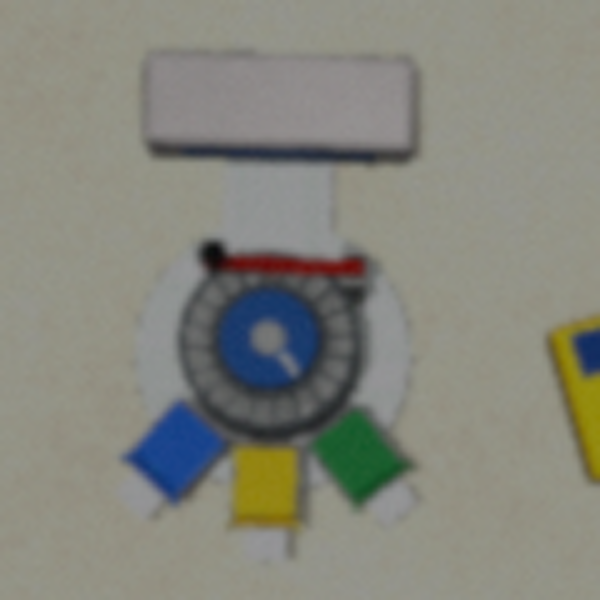

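View pics/car0s.png

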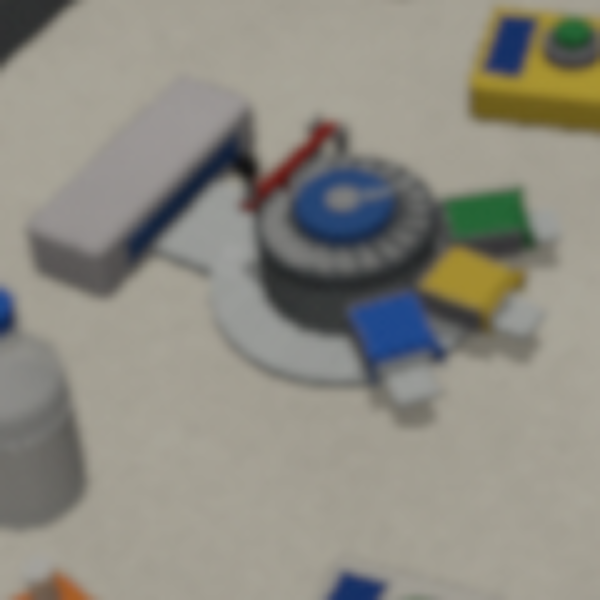

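View pics/cas0.png

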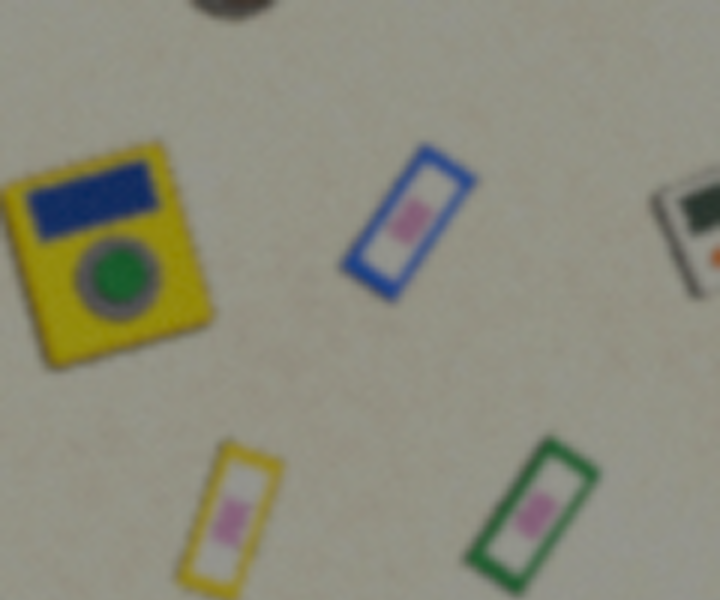

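Crops: the drum centre is at about top px (233,143). The knob is at px (222,125) and the red pawl runs right to px (252,128). The white floor tongues point toward the robot. The three bordered cassettes with white windows are the right ones: blue, yellow and green. I'll work out cassette axes and an overview pose.

```bash
cat >> h.py <<'E'
RNG={"blue":(100,125),"yellow":(20,35),"green":(45,88)}
def rects(name,im,z,col,s=None,smin=100,amin=60,amax=1e9,k=7,vmin=40):
    h=hsv(im);lo,hi=RNG[col]
    m=((h[:,:,0]>=lo)&(h[:,:,0]<=hi)&(h[:,:,1]>smin)&(h[:,:,2]>vmin)).astype(np.uint8)
    m=cv2.morphologyEx(m,cv2.MORPH_CLOSE,np.ones((k,k)))
    out=[]
    for c in cv2.findContours(m,cv2.RETR_EXTERNAL,cv2.CHAIN_APPROX_NONE)[0]:
        a=cv2.contourArea(c)
        if not amin<a<amax: continue
        W=np.array([onplane(name,u,v,z,s)[:2] for u,v in c[:,0,:]]).astype(np.float32)
        (x,y),(w,hh),an=cv2.minAreaRect(W)
        if w<hh: w,hh,an=hh,w,an+90
        an=(an+90)%180-90
        mu=cv2.moments(c)
        out.append(dict(px=(mu['m10']/mu['m00'],mu['m01']/mu['m00']),area=a,c=(x,y),L=w,W=hh,ang=an))
    return out
def goto(P,yawdeg,s=None):
    """tool shift [m] and z-turn [deg] to put TCP at P, tool down, tool-x at yaw (mod 180 nearest)"""
    s=s or state(); M=R.from_quat(s["tool_rot"]).as_matrix()
    yaw0=np.degrees(np.arctan2(M[1,0],M[0,0]))
    dy=(yawdeg-yaw0+90)%180-90
    y=np.radians(yaw0+dy)
    T=np.array([[np.cos(y),np.sin(y),0],[np.sin(y),-np.cos(y),0],[0,0,-1]])
    rv=np.degrees(R.from_matrix(M.T@T).as_rotvec())
    print("yaw0",yaw0.round(1),"q6",s["joint_pos"][5].round(2),"turn",rv.round(2),"shift",move_in_tool(P,s).round(4), "pos",s["tool_pos"].round(1),"w",round(s["gripper_width"],1),"t",round(s["time"],2))
    return rv
E
python3 - <<'E'
from h import *
im=cv2.imread("pics/top0.png")[:,:,::-1].copy()
for c in RNG:
    for r in rects("top",im,10,c,amin=100,amax=350): print(c,{k:np.round(v,1) for k,v in r.items()})
    for r in rects("top",im,46.5,c,amin=100,amax=350): 
        if r['px'][0]<260 and r['px'][1]>155: print(" roof",c,{k:np.round(v,1) for k,v in r.items()})
d=np.load("pics/top0.npy")
for n,u,v in [("hub",233,143),("knob",222,125),("but",153,204),("hinge",252,128)]: print(n,depthpt("top",u,v,d).round())
goto([470,-280,230],30)
E
```

```text
blue {'px': array([152.5, 190.6]), 'area': np.float64(127.5), 'c': array([467.6, 344.5]), 'L': np.float64(61.6), 'W': np.float64(23.8), 'ang': np.float64(-81.5)}
blue {'px': array([214.9, 164.6]), 'area': np.float64(180.0), 'c': array([553.3, 150.7]), 'L': np.float64(49.1), 'W': np.float64(40.3), 'ang': np.float64(-43.2)}
blue {'px': array([305. , 142.9]), 'area': np.float64(114.0), 'c': array([ 630.5, -131.6]), 'L': np.float64(60.8), 'W': np.float64(22.7), 'ang': np.float64(-72.6)}
blue {'px': array([357.6, 146.6]), 'area': np.float64(212.0), 'c': array([ 622.8, -298.2]), 'L': np.float64(77.3), 'W': np.float64(31.4), 'ang': np.float64(-32.7)}
blue {'px': array([233.3, 142.3]), 'area': np.float64(296.5), 'c': array([626.3,  94.4]), 'L': np.float64(60.7), 'W': np.float64(60.2), 'ang': np.float64(1.5)}
 roof blue {'px': array([152.5, 190.6]), 'area': np.float64(127.5), 'c': array([465.7, 336.3]), 'L': np.float64(60.1), 'W': np.float64(23.2), 'ang': np.float64(-81.5)}
 roof blue {'px': array([214.9, 164.6]), 'area': np.float64(180.0), 'c': array([549.3, 147.5]), 'L': np.float64(47.9), '
[... 377 characters left out ...]
roof yellow {'px': array([233. , 171.7]), 'area': np.float64(179.0), 'c': array([529. ,  91.6]), 'L': np.float64(49.4), 'W': np.float64(36.9), 'ang': np.float64(1.5)}
green {'px': array([251.1, 165.7]), 'area': np.float64(154.5), 'c': array([553.5,  36.9]), 'L': np.float64(47.5), 'W': np.float64(36.7), 'ang': np.float64(38.5)}
 roof green {'px': array([251.1, 165.7]), 'area': np.float64(154.5), 'c': array([549.5,  36.5]), 'L': np.float64(46.2), 'W': np.float64(35.8), 'ang': np.float64(38.5)}
hub [614.  93.  76.]
knob [660. 124. 115.]
but [425. 331.  58.]
hinge [659.  36.  86.]
yaw0 26.9 q6 -0.15 turn [-0.06 -0.01 -3.08] shift [ 0.2923 -0.0623  0.0009] pos [ 237.6 -467.8  230.8] w 85.5 t 0.15
```

```bash
python3 -m pendant '[[[0,0,-3,0.06,-0.012,0,0.6],[0,0,-3,0.12,-0.024,0,0.6],[0,0,-3,0.18,-0.036,0,0.6],[0,0,-3,0.24,-0.05,0,0.6],[0,0,-3,0.29,-0.062,0,0.6]]]' 60; python3 -m pendant '[[[0,0,0,0,0,0,0.6],[0,0,0,0,0,0,0.6],[0,0,0,0,0,0,0.6],[0,0,0,0,0,0,0.6],[0,0,0,0,0,0,0.6]]]'; python3 - <<'E'
from h import *
s=state(); im,d=capture("wrist"); cv2.imwrite("pics/w1.png",im[:,:,::-1])
print(s["tool_pos"],s["gripper_width"])
for c in RNG:
    for r in rects("wrist",im,10,c,s,amin=300): print(c,{k:np.round(v,1) for k,v in r.items()})
E
```

```text
time: 0.78
tool_pos: [469.6, -279.4, 230.7]
tool_rot: [0.966, 0.259, -0.0, -0.001]
contact_force: [0.5, -1.4, -0.1]
gripper_width: 51.2
time: 1.4
tool_pos: [469.0, -280.1, 230.8]
tool_rot: [0.966, 0.258, -0.0, -0.001]
contact_force: [0.4, 0.0, -0.1]
gripper_width: 51.5
[ 469.04942571 -280.1106426   230.78893942] 51.477128639413266
blue {'px': array([333.3,  68.2]), 'area': np.float64(1972.5), 'c': array([ 622.1, -298.8]), 'L': np.float64(79.5), 'W': np.float64(32.9), 'ang': np.float64(-33.2)}
yellow {'px': array([201.3, 147.7]), 'area': np.float64(1595.0), 'c': array([ 462.5, -206.9]), 'L': np.float64(78.9), 'W': np.float64(32.9), 'ang': np.float64(-18.3)}
yellow {'px': array([200. ,  32.6]), 'area': np.float64(3370.5), 'c': array([ 583.7, -138.7]), 'L': np.float64(97.3), 'W': np.float64(69.8), 'ang': np.float64(-72.3)}
green {'px': array([191.4,  12.5]), 'area': np.float64(609.5), 'c': array([ 590.6, -129.4]), 'L': np.float64(30.4), 'W': np.float64(26.8), 'ang': np.float64(-60.1)}
```

View pics/w1.png

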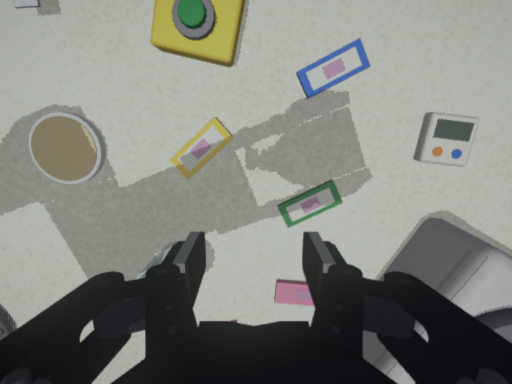

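```bash
python3 - <<'E'
from h import *
s=state(); im,d=capture("wrist")
h=hsv(im); print(h[188,330],h[200,285])
g=[r for r in rects("wrist",im,10,"green",s,smin=70,amin=300,vmin=20) if r['px'][1]>100]
for r in g: print({k:np.round(v,1) for k,v in r.items()})
a=np.radians(g[0]['ang']); u=np.array([np.cos(a),np.sin(a)])
c=np.array(g[0]['c']); p=c-27*u; print(p)
goto([p[0],p[1],60],g[0]['ang'],s)
E
```

```text
[ 66  88 101] [ 42  19 132]
{'px': array([310. , 203.5]), 'area': np.float64(1385.0), 'c': array([ 469.7, -364.7]), 'L': np.float64(78.5), 'W': np.float64(33.9), 'ang': np.float64(-33.5)}
[ 447.13787889 -349.80588593]
yaw0 29.9 q6 0.37 turn [-8.000e-02  3.000e-02  6.338e+01] shift [-0.054   0.0498  0.1707] pos [ 469.2 -280.   230.8] w 51.4 t 1.45
```

```bash
python3 -m pendant '[[[0,0,10,-0.01,0.01,0.02,0.6],[0,0,20,-0.02,0.02,0.05,0.6],[0,0,30,-0.03,0.03,0.08,0.6],[0,0,40,-0.04,0.04,0.11,0.6],[0,0,50,-0.054,0.05,0.14,0.6]]]'; python3 - <<'E'
from h import *
goto([447.1,-349.8,60],-33.5)
E
```

```text
time: 2.12
tool_pos: [447.3, -350.4, 89.8]
tool_rot: [0.984, -0.177, -0.0, -0.0]
contact_force: [-0.0, 0.5, 0.1]
gripper_width: 51.1
yaw0 -20.4 q6 1.13 turn [-0.05  0.04 13.1 ] shift [-0.0004 -0.0005  0.0298] pos [ 447.3 -350.4   89.8] w 51.1 t 2.12
```

```bash
python3 -m pendant '[[[0,0,7,0,0,0.01,0.6],[0,0,13.1,-0.0004,-0.0005,0.02,0.6],[0,0,13.1,-0.0004,-0.0005,0.03,0.6],[0,0,13.1,-0.0004,-0.0005,0.03,0.6],[0,0,13.1,-0.0004,-0.0005,0.03,0.6]]]'; python3 - <<'E'
from h import *
s=state(); im,d=capture("wrist"); cv2.imwrite("pics/w2.png",im[:,:,::-1])
g=rects("wrist",im,10,"green",s,smin=70,amin=300,vmin=20)
for r in g: print({k:np.round(v,1) for k,v in r.items()})
goto([447.1,-349.8,60],-33.5,s)
E
```

```text
time: 2.75
tool_pos: [447.3, -349.9, 60.2]
tool_rot: [0.958, -0.288, 0.0, -0.0]
contact_force: [0.9, -0.0, -0.3]
gripper_width: 51.4
{'px': array([255.9, 173.9]), 'area': np.float64(5314.5), 'c': array([ 469.1, -365.8]), 'L': np.float64(78.0), 'W': np.float64(33.2), 'ang': np.float64(-33.6)}
yaw0 -33.4 q6 1.35 turn [-0.03  0.01  0.07] shift [-0.0002 -0.      0.0002] pos [ 447.3 -349.9   60.2] w 51.4 t 2.75
```

View pics/w2.png

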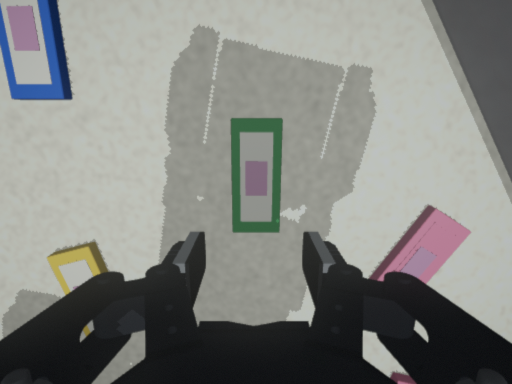

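The wrist view shows the green cassette centred at px (256,174) with the fingers either side. I'll descend and grip.

```bash
python3 -m pendant '[[[0,0,0,0,0.001,0.015,0.6],[0,0,0,0,0.001,0.03,0.6],[0,0,0,0,0.001,0.043,0.6],[0,0,0,0,0.001,0.053,0.6],[0,0,0,0,0.001,0.057,0.6]]]';python3 -m pendant '[[[0,0,0,0,0,0,0.2],[0,0,0,0,0,0,0.2],[0,0,0,0,0,0,0.2],[0,0,0,0,0,0,0.2],[0,0,0,0,0,0,0.2]]]' 60;  python3 - <<'E'
from h import *
s=state(); im,d=capture("wrist"); cv2.imwrite("pics/w3.png",im[:,:,::-1])
goto([447.1,-349.8,60],-33.5,s)
E
```

```text
time: 3.42
tool_pos: [446.5, -350.5, 2.3]
tool_rot: [0.958, -0.288, -0.0, -0.001]
contact_force: [0.6, -0.5, 0.1]
gripper_width: 51.2
time: 4.05
tool_pos: [446.7, -350.6, 2.5]
tool_rot: [0.958, -0.288, -0.0, -0.0]
contact_force: [0.6, -0.0, 1.7]
gripper_width: 32.2
yaw0 -33.4 q6 1.35 turn [-0.05  0.04  0.06] shift [-0.0001 -0.0009 -0.0575] pos [ 446.7 -350.6    2.5] w 32.2 t 4.05
```

View pics/w3.png

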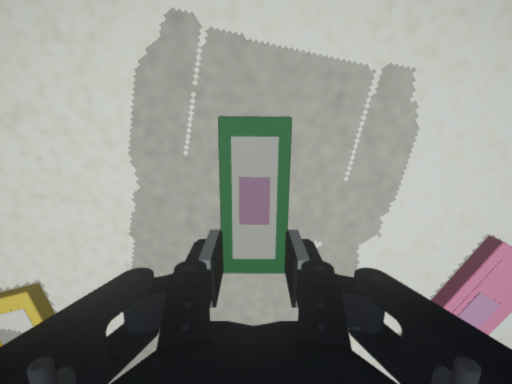

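Green is gripped (32 mm reading). I'll lift it and travel to a viewing pose by the green pocket.

```bash
python3 -m pendant '[[[0,0,0,0,0,-0.02,0.2],[0,0,0,0,0,-0.06,0.2],[0,0,0,0,0,-0.1,0.2],[0,0,0,0,0,-0.14,0.2],[0,0,0,0,0,-0.15,0.2]]]'; python3 - <<'E'
from h import *
goto([460,-40,152],40)
E
```

```text
time: 4.72
tool_pos: [447.6, -351.6, 155.1]
tool_rot: [0.958, -0.288, 0.002, 0.001]
contact_force: [0.8, -0.7, -0.8]
gripper_width: 32.0
yaw0 -33.4 q6 1.35 turn [  0.16  -0.19 -73.44] shift [-0.1614 -0.2669  0.0023] pos [ 447.6 -351.6  155.1] w 32.0 t 4.72
```

```bash
python3 -m pendant '[[[0,0,-9,-0.03,-0.05,0,0.2],[0,0,-18,-0.06,-0.1,0,0.2],[0,0,-28,-0.09,-0.15,0,0.2],[0,0,-38,-0.12,-0.2,0,0.2],[0,0,-48,-0.15,-0.25,0,0.2]]]'; python3 - <<'E'
from h import *
goto([460,-40,152],40)
E
```

```text
time: 5.35
tool_pos: [459.4, -58.4, 153.3]
tool_rot: [0.992, 0.129, 0.001, 0.001]
contact_force: [0.5, -0.1, 0.1]
gripper_width: 32.2
yaw0 14.9 q6 1.02 turn [  0.14  -0.03 -25.13] shift [ 0.0053 -0.0176  0.0013] pos [459.4 -58.4 153.3] w 32.2 t 5.35
```

```bash
python3 -m pendant '[[[0,0,-9,0.001,-0.01,0,0.2],[0,0,-18,0.003,-0.018,0,0.2],[0,0,-25,0.005,-0.018,0,0.2],[0,0,-25,0.005,-0.018,0,0.2],[0,0,-25,0.005,-0.018,0,0.2]]]'; python3 - <<'E'
from h import *
s=state(); im,d=capture("wrist"); cv2.imwrite("pics/w4.png",im[:,:,::-1])
for c in RNG:
    for r in rects("wrist",im,46.5,c,s,amin=300,smin=90): print(c,{k:np.round(v,1) for k,v in r.items()})
goto([460,-40,152],40)
E
```

```text
time: 5.98
tool_pos: [459.1, -39.8, 152.6]
tool_rot: [0.941, 0.34, -0.0, 0.001]
contact_force: [-0.4, -1.0, -0.3]
gripper_width: 32.2
blue {'px': array([504. , 229.3]), 'area': np.float64(428.5), 'c': array([ 581.4, -240. ]), 'L': np.float64(33.0), 'W': np.float64(14.3), 'ang': np.float64(52.9)}
blue {'px': array([454.2, 112.9]), 'area': np.float64(2318.5), 'c': array([ 620.9, -123.6]), 'L': np.float64(62.3), 'W': np.float64(26.0), 'ang': np.float64(-72.6)}
yellow {'px': array([379.9, 262.5]), 'area': np.float64(590.5), 'c': array([ 474.3, -179.1]), 'L': np.float64(57.5), 'W': np.float64(33.3), 'ang': np.float64(-18.5)}
yellow {'px': array([430.5, 138. ]), 'area': np.float64(11846.0), 'c': array([ 592.4, -125.2]), 'L': np.float64(93.9), 'W': np.float64(93.1), 'ang': np.float64(-72.5)}
yellow {'px': array([168.2,  21. ]), 'area': np.float64(2619.5), 'c': array([529.3,  99.1]), 'L': np.float64(51.4), 'W': np.float64(48.8), 'ang': np.float64(-7.1)}
green {'px': array([440.3, 161.5]), 'area': np.float64(855.0), 'c': array([ 586.9, -145.4]), 'L': np.float64(31.5), 'W': np.float64(26.7), 'ang': np.float64(-75.4)}
green {'px': array([254. , 192.1]), 'area': np.float64(10203.0), 'c': array([456.1, -42.9]), 'L': np.float64(144.9), 'W': np.float64(60.6), 'ang': np.float64(39.2)}
green {'px': array([240.4,  49.9]), 'area': np.float64(3235.5), 'c': array([543.5,  42.5]), 'L': np.float64(50.2), 'W': np.float64(44.2), 'ang': np.float64(32.5)}
yaw0 39.7 q6 0.63 turn [ 0.09  0.04 -0.26] shift [0.0005 0.0006 0.0008] pos [459.2 -39.8 152.8] w 31.8 t 6.03
```

View pics/w4.png

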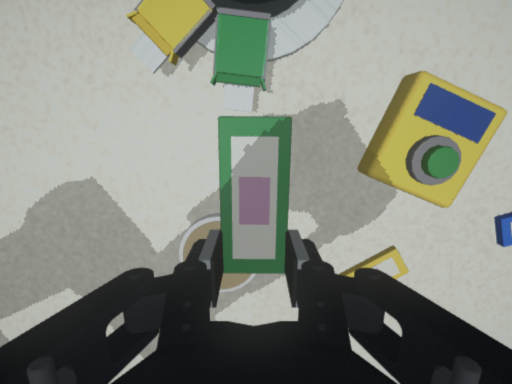

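The held cassette is at px (254,193), and the green pocket is at px (241,50), slightly rotated relative to it. I'll zoom in for the edges.

```bash
python3 - <<'E'
import cv2
im=cv2.imread("pics/w4.png")
cv2.imwrite("pics/w4z.png",cv2.resize(im[0:125,160:300],None,fx=5,fy=5,interpolation=cv2.INTER_NEAREST)[:600])
E
```

```text
(no output)
```

View pics/w4z.png

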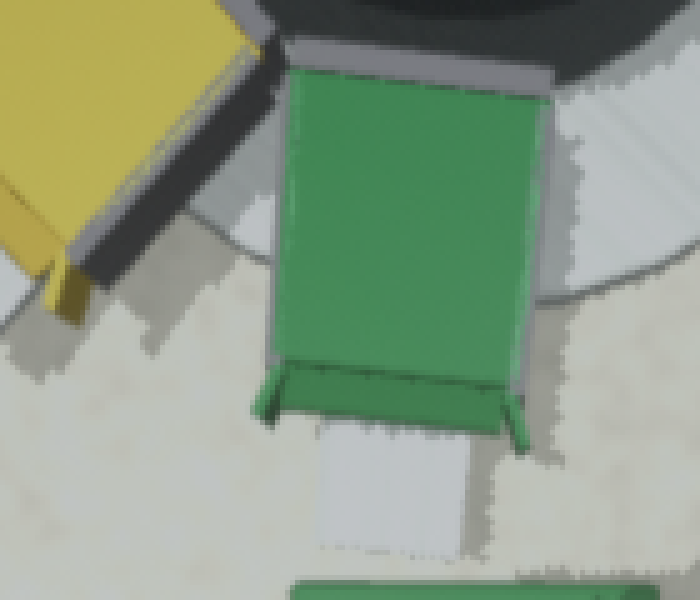

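```bash
python3 - <<'E'
from h import *
s=state()
P=[(285,68),(548,98),(505,387),(278,360)]
W=np.array([onplane("wrist",160+u/5-.4,v/5-.4,46.5,s) for u,v in P]);print(W.round(1))
far=(W[0]+W[1])/2; near=(W[2]+W[3])/2; u=far-near; print("L",np.linalg.norm(u),"Wf",np.linalg.norm(W[0]-W[1]),np.linalg.norm(W[2]-W[3]),"ang",np.degrees(np.arctan2(u[1],u[0])), "sides",[np.degrees(np.arctan2(*(a-b)[[1,0]])) for a,b in ((W[0],W[3]),(W[1],W[2]))], "ang from widths", [np.degrees(np.arctan2(*(a-b)[[1,0]]))-90 for a,b in ((W[0],W[1]),(W[3],W[2]))])
print("near mid",near,"far",far)
# tongue corners z=30
T=[(318,545),(462,557)]
t=np.array([onplane("wrist",160+a/5-.4,b/5-.4,30,s) for a,b in T]);print(t.round(1),"mid",t.mean(0),np.linalg.norm(t[0]-t[1]))
u/=np.linalg.norm(u); print("slot origin from near",near[:2]+2*u[:2]*1,"from tongue",t.mean(0)[:2]+28*u[:2])
E
```

```text
[[552.4  74.3  46.5]
 [575.2  40.6  46.5]
 [539.2  18.9  46.5]
 [518.9  49.6  46.5]]
L 41.780720359839265 Wf 40.64343880918507 36.810774071741896 ang 33.657751924834486 sides [np.float64(36.29535600279641), np.float64(31.043709123424758)] ang from widths [np.float64(34.00192617097217), np.float64(33.45341879832888)]
near mid [529.01199462  34.29118132  46.5       ] far [563.78872121  57.44734424  46.5       ]
[[499.9  28.7  30. ]
 [514.7   7.8  30. ]] mid [507.32035645  18.23728384  30.        ] 25.601785854908986
slot origin from near [530.67672066  35.39964296] from tongue [530.62652103  33.75574681]
```

```bash
python3 - <<'E'
from h import *
im,d=capture("top"); cv2.imwrite("pics/top1.png",im[:,:,::-1])
for c in RNG:
    for r in rects("top",im,46.5,c,amin=100,amax=350):
        if 200<r['px'][0]<260 and r['px'][1]>155: print(" roof",c,{k:np.round(v,1) for k,v in r.items()})
cv2.imwrite("pics/top1z.png",cv2.resize(im[75:195,180:300,::-1],None,fx=5,fy=5,interpolation=cv2.INTER_CUBIC))
im,d=capture("side");cv2.imwrite("pics/side1z.png",cv2.resize(im[150:270,130:250,::-1],None,fx=5,fy=5,interpolation=cv2.INTER_CUBIC))
E
```

```text
roof blue {'px': array([212.8, 162.5]), 'area': np.float64(170.0), 'c': array([556.3, 153.9]), 'L': np.float64(48.0), 'W': np.float64(39.3), 'ang': np.float64(-47.6)}
 roof yellow {'px': array([229.7, 171.6]), 'area': np.float64(176.0), 'c': array([530.2, 102.1]), 'L': np.float64(49.3), 'W': np.float64(39.7), 'ang': np.float64(-5.8)}
 roof green {'px': array([248.7, 167.3]), 'area': np.float64(149.0), 'c': array([543.4,  42.8]), 'L': np.float64(49.1), 'W': np.float64(35.5), 'ang': np.float64(33.3)}
```

View pics/top1z.png

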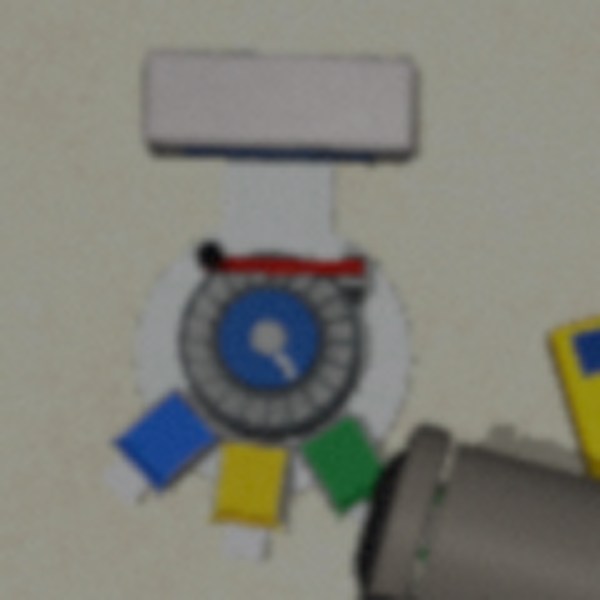

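View pics/side1z.png

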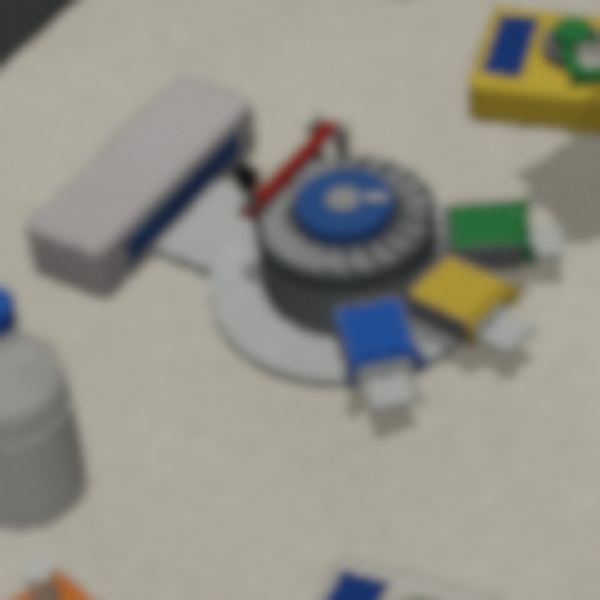

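The drum had turned back about 6° since the first pictures, settling onto the pawl. Wrist and top now agree: green 33.5°, yellow -6°, blue -46.5°. Next I'll measure the cassette in the grip.

```bash
cat >> h.py <<'E'
def held(im,s,col,smin=60,vmin=20):
    """front edge mid and angle of held cassette in tool frame (mm). top face 7.5 above TCP"""
    h=hsv(im);lo,hi=RNG[col]
    m=((h[:,:,0]>=lo)&(h[:,:,0]<=hi)&(h[:,:,1]>smin)&(h[:,:,2]>vmin)).astype(np.uint8)
    m[:95]=0;m[228:]=0;m[:,:190]=0;m[:,320:]=0
    n,l,st,_=cv2.connectedComponentsWithStats(m); k=1+np.argmax(st[1:,4]); m=(l==k)
    z=s["tool_pos"][2]+7.5
    Mt=R.from_quat(s["tool_rot"]).as_matrix()
    f=lambda u,v: Mt.T@(onplane("wrist",u,v,z,s)-s["tool_pos"])
    rows=range(135,215,8); L=[];Rr=[]
    for v in rows:
        c=np.where(m[v])[0]; L.append(f(c[0]-.5,v)); Rr.append(f(c[-1]+.5,v))
    L=np.array(L);Rr=np.array(Rr); mid=(L+Rr)/2
    pl=np.polyfit(mid[:,0],mid[:,1],1)
    top=[np.where(m[:,u])[0][0]-.5 for u in range(235,275,5)]
    F=np.mean([f(u,t) for u,t in zip(range(235,275,5),top)],0)
    print("held: width",np.median(np.linalg.norm(L-Rr,axis=1)).round(1),"y at x=27",np.polyval(pl,27).round(2),"ang",np.degrees(pl[0]).round(2),"front x",F[0].round(1))
E
python3 - <<'E'
from h import *
s=state(); im,d=capture("wrist"); held(im,s,"green")
c=np.array([617.2,92.2]);a=np.radians(33.6);u=np.array([np.cos(a),np.sin(a)])
for x in (-62,): 
    p=c-(104-x+27)*u; print(p); goto([p[0],p[1],33.5],33.6)
E
```

```text
held: width 33.3 y at x=27 0.36 ang 0.31 front x 67.2
[456.44620054 -14.604569  ]
yaw0 39.8 q6 0.63 turn [0.13 0.   6.2 ] shift [ 0.0139 -0.0216  0.1196] pos [459.4 -39.9 153.1] w 31.9 t 6.17
```

```bash
python3 -m pendant '[[[0,0,2,0.002,-0.005,0.02,0.2],[0,0,4,0.004,-0.01,0.05,0.2],[0,0,6.2,0.006,-0.018,0.08,0.2],[0,0,6.2,0.008,-0.0216,0.1,0.2],[0,0,6.2,0.01,-0.0216,0.106,0.2]]]'; python3 - <<'E'
from h import *
s=state(); im,d=capture("wrist");cv2.imwrite("pics/w5.png",im[:,:,::-1]); held(im,s,"green")
c=np.array([617.2,92.2]);a=np.radians(33.6);u=np.array([np.cos(a),np.sin(a)])
for x in (-66,-40,-10,0): 
    p=c-(104-x+27)*u; print(p); goto([p[0],p[1],33.5],33.6,s)
cv2.imwrite("pics/w5z.png",cv2.resize(im[0:140,180:330,::-1],None,fx=4,fy=4,interpolation=cv2.INTER_NEAREST))
E
```

```text
time: 6.8
tool_pos: [452.7, -16.8, 46.1]
tool_rot: [0.957, 0.289, -0.001, 0.0]
contact_force: [0.1, 0.6, -1.4]
gripper_width: 32.1
held: width 33.3 y at x=27 0.36 ang 0.37 front x 67.2
[453.11451558 -16.8181352 ]
yaw0 33.6 q6 0.78 turn [ 0.03  0.09 -0.02] shift [0.0003 0.0002 0.0126] pos [452.7 -16.8  46.1] w 32.1 t 6.8
[474.77046784  -2.42995492]
yaw0 33.6 q6 0.78 turn [ 0.03  0.09 -0.02] shift [0.0263 0.0002 0.0126] pos [452.7 -16.8  46.1] w 32.1 t 6.8
[499.75810506  14.17179156]
yaw0 33.6 q6 0.78 turn [ 0.03  0.09 -0.02] shift [0.0563 0.0002 0.0125] pos [452.7 -16.8  46.1] w 32.1 t 6.8
[508.08731747  19.70570705]
yaw0 33.6 q6 0.78 turn [ 0.03  0.09 -0.02] shift [0.0663 0.0002 0.0125] pos [452.7 -16.8  46.1] w 32.1 t 6.8
```

View pics/w5z.png

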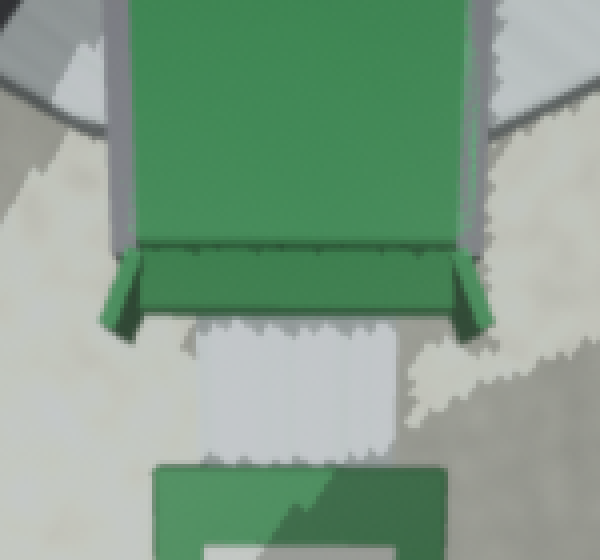

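Aligned to within about 0.5 mm: tongue mid col 296, cassette mid col 300 at 4x zoom. I'll lower it and slide in.

```bash
python3 -m pendant '[[[0,0,0,0,-0.0004,0.006,0.2],[0,0,0,0,-0.0004,0.0125,0.2],[0,0,0,0.01,-0.0004,0.0125,0.2],[0,0,0,0.02,-0.0004,0.0125,0.2],[0,0,0,0.03,-0.0004,0.0125,0.2]]]'; python3 - <<'E'
from h import *
s=state(); im,d=capture("wrist");cv2.imwrite("pics/w6.png",im[:,:,::-1]); print(s["contact_force"])
goto([508.1,19.7,33.5],33.6,s)
cv2.imwrite("pics/w6z.png",cv2.resize(im[0:140,180:330,::-1],None,fx=4,fy=4,interpolation=cv2.INTER_NEAREST))
E
```

```text
time: 7.48
tool_pos: [479.1, 0.5, 34.0]
tool_rot: [0.957, 0.289, 0.0, 0.001]
contact_force: [-0.0, -0.5, -0.1]
gripper_width: 31.9
[-0.00257953 -0.51243581 -0.13527951]
yaw0 33.6 q6 0.83 turn [ 0.1   0.01 -0.01] shift [0.0348 0.     0.0005] pos [479.1   0.5  34. ] w 31.9 t 7.47
```

View pics/w6z.png

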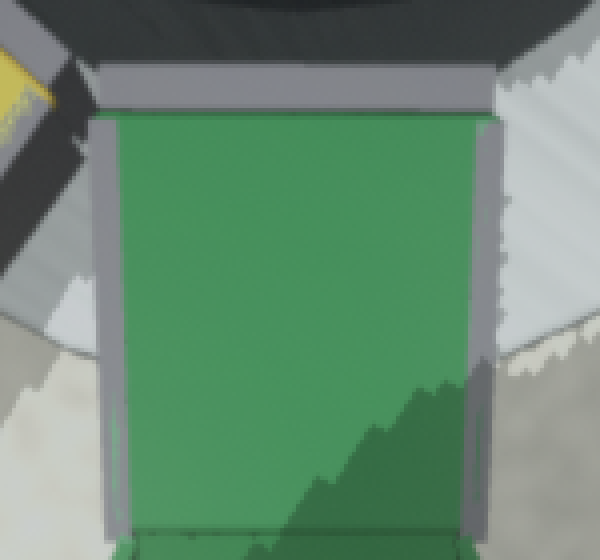

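```bash
python3 -m pendant '[[[0,0,0,0.008,0,0.0005,0.2],[0,0,0,0.016,0,0.0005,0.2],[0,0,0,0.024,0,0.0005,0.2],[0,0,0,0.029,0,0.0007,0.2],[0,0,0,0.033,0,0.001,0.2]]]'; python3 -m pendant '[[[0,0,0,0.001,0,0,0.2],[0,0,0,0.002,0,0,0.2],[0,0,0,0.003,0,0,0.2],[0,0,0,0.004,0,0,0.2],[0,0,0,0.005,0,0,0.2]]]'; python3 - <<'E'
from h import *
s=state(); im,d=capture("wrist");cv2.imwrite("pics/w7.png",im[:,:,::-1]); print(s["contact_force"])
goto([508.1,19.7,33.5],33.6,s)
E
```

```text
time: 8.15
tool_pos: [507.8, 19.3, 33.0]
tool_rot: [0.957, 0.289, 0.001, 0.001]
contact_force: [0.0, 0.0, -1.0]
gripper_width: 31.8
time: 8.78
tool_pos: [507.9, 20.1, 32.4]
tool_rot: [0.957, 0.289, -0.004, 0.001]
contact_force: [-14.0, -14.0, 7.5]
gripper_width: 31.9
[-14.01993052 -13.95099328   7.46325738]
yaw0 33.6 q6 0.88 turn [-0.03  0.46  0.04] shift [-0.0001  0.0004 -0.0011] pos [507.9  20.1  32.4] w 31.9 t 8.78
```

View pics/w7.png

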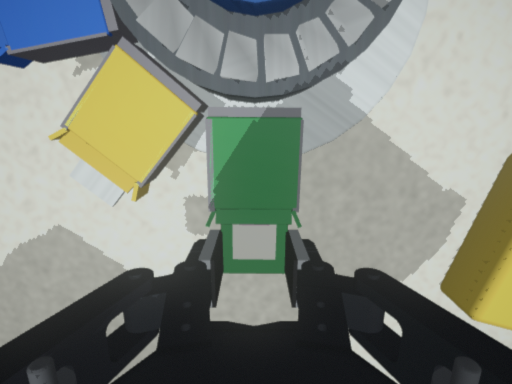

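The cassette hit the stop exactly where predicted (20 N). I'll release it.

```bash
python3 -m pendant '[[[0,0,0,0,0,0,0.2],[0,0,0,0,0,0,0.55],[0,0,0,0,0,0,0.55],[0,0,0,0,0,0,0.55],[0,0,0,0,0,0,0.55]]]'; python3 -m pendant '[[[0,0,0,0,0,-0.02,0.55],[0,0,0,-0.01,0,-0.06,0.55],[0,0,0,-0.02,0,-0.11,0.55],[0,0,0,-0.03,0,-0.16,0.55],[0,0,0,-0.03,0,-0.17,0.55]]]'; python3 - <<'E'
from h import *
s=state(); im,d=capture("wrist");cv2.imwrite("pics/w8.png",im[:,:,::-1]); print(s["contact_force"])
goto([508.1,19.7,33.5],33.6,s)
E
```

```text
time: 9.45
tool_pos: [508.0, 20.3, 32.4]
tool_rot: [0.957, 0.289, -0.004, 0.001]
contact_force: [-0.6, -0.6, -0.2]
gripper_width: 46.6
time: 10.07
tool_pos: [485.4, 4.0, 206.0]
tool_rot: [0.957, 0.289, -0.001, 0.002]
contact_force: [0.8, -0.1, -0.2]
gripper_width: 47.0
[ 0.79311317 -0.07106846 -0.21805269]
yaw0 33.6 q6 0.84 turn [0.22 0.18 0.03] shift [ 0.0281 -0.0012  0.1724] pos [485.4   4.  206. ] w 47.0 t 10.07
```

View pics/w8.png

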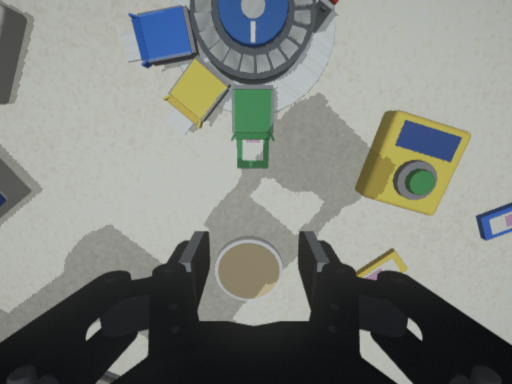

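Green is home at px (253,150). Next is yellow.

```bash
python3 - <<'E'
from h import *
goto([436.9,-198.4,100],-18.3)
E
```

```text
yaw0 33.6 q6 0.84 turn [ 0.26  0.14 51.94] shift [-0.1521  0.1415  0.1064] pos [485.4   4.1 205.4] w 47.2 t 10.12
```

```bash
python3 -m pendant '[[[0,0,10,-0.03,0.028,0,0.6],[0,0,20,-0.06,0.056,0,0.6],[0,0,30,-0.09,0.084,0.03,0.6],[0,0,40,-0.12,0.115,0.06,0.6],[0,0,50,-0.152,0.1415,0.09,0.6]]]';  python3 -m pendant '[[[0,0,2,0,0,0,0.6],[0,0,2,0,0,0.01,0.6],[0,0,2,0,0,0.01,0.6],[0,0,2,0,0,0.01,0.6],[0,0,2,0,0,0.01,0.6]]]';python3 - <<'E'
from h import *
s=state(); im,d=capture("wrist");cv2.imwrite("pics/w9.png",im[:,:,::-1])
for r in rects("wrist",im,10,"yellow",s,smin=90,amin=500,vmin=40):
    print({k:np.round(v,1) for k,v in r.items()})
    a=np.radians(r['ang']);p=np.array(r['c'])-27*np.array([np.cos(a),np.sin(a)]); goto([*p,2.5],r['ang'],s)
E
```

```text
time: 10.75
tool_pos: [436.2, -199.1, 114.0]
tool_rot: [0.989, -0.145, -0.001, 0.002]
contact_force: [0.3, -0.9, 0.5]
gripper_width: 51.1
time: 11.38
tool_pos: [436.5, -198.9, 104.4]
tool_rot: [0.987, -0.162, -0.001, 0.002]
contact_force: [0.4, -0.1, 0.5]
gripper_width: 51.1
{'px': array([252.7, 164.8]), 'area': np.float64(3653.0), 'c': array([ 462.2, -206.8]), 'L': np.float64(78.2), 'W': np.float64(33.5), 'ang': np.float64(-18.5)}
yaw0 -18.6 q6 1.32 turn [ 0.26  0.07 -0.09] shift [ 0.     -0.0011  0.1019] pos [ 436.5 -198.9  104.4] w 51.1 t 11.38
{'px': array([109.7,  53. ]), 'area': np.float64(8892.5), 'c': array([ 599.4, -132.7]), 'L': np.float64(105.1), 'W': np.float64(100.6), 'ang': np.float64(17.4)}
yaw0 -18.6 q6 1.32 turn [  0.23   0.15 -36.05] shift [ 0.1115 -0.0993  0.1013] pos [ 436.5 -198.9  104.4] w 51.1 t 11.38
```

View pics/w9.png

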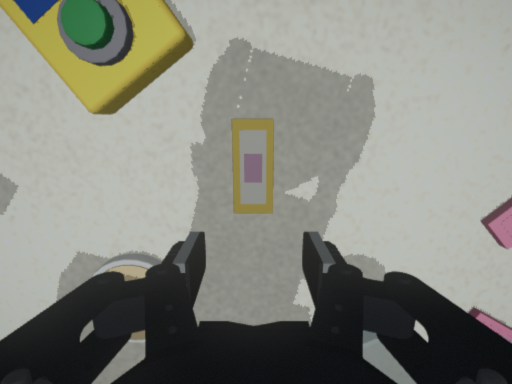

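```bash
python3 -m pendant '[[[0.26,0,0,0,-0.001,0.03,0.6],[0.26,0,0,0,-0.001,0.06,0.6],[0.26,0,0,0,-0.001,0.085,0.6],[0.26,0,0,0,-0.001,0.097,0.6],[0.26,0,0,0,-0.001,0.102,0.6]]]';python3 -m pendant '[[[0,0,0,0,0,0,0.2],[0,0,0,0,0,0,0.2],[0,0,0,0,0,0,0.2],[0,0,0,0,0,0,0.2],[0,0,0,0,0,0,0.2]]]' 60; python3 -m pendant '[[[0,0,0,0,0,-0.02,0.2],[0,0,0,0,0,-0.06,0.2],[0,0,0,0,0,-0.1,0.2],[0,0,0,0,0,-0.14,0.2],[0,0,0,0,0,-0.15,0.2]]]'; python3 - <<'E'
from h import *
s=state(); im,d=capture("wrist"); cv2.imwrite("pics/w10.png",im[:,:,::-1])
held(im,s,"yellow",smin=80)
c=np.array([617.2,92.2]);a=np.radians(-6.4);u=np.array([np.cos(a),np.sin(a)])
p=c-(104+70+27)*u; goto([*p,120],-6.4,s)
E
```

```text
time: 12.05
tool_pos: [436.7, -198.4, 2.3]
tool_rot: [0.987, -0.162, -0.001, -0.0]
contact_force: [0.3, -0.7, -0.5]
gripper_width: 51.1
time: 12.68
tool_pos: [437.2, -198.7, 3.0]
tool_rot: [0.987, -0.162, 0.0, 0.0]
contact_force: [1.4, 1.0, 6.2]
gripper_width: 31.9
time: 13.3
tool_pos: [438.2, -199.2, 155.4]
tool_rot: [0.987, -0.162, 0.002, 0.001]
contact_force: [0.3, -1.2, -1.8]
gripper_width: 31.6
held: width 33.6 y at x=27 -0.34 ang 0.05 front x 66.2
yaw0 -18.6 q6 1.31 turn [  0.13  -0.28 -12.21] shift [-0.12   -0.2909  0.0343] pos [ 438.2 -199.2  155.4] w 31.6 t 13.3
```

View pics/w10.png

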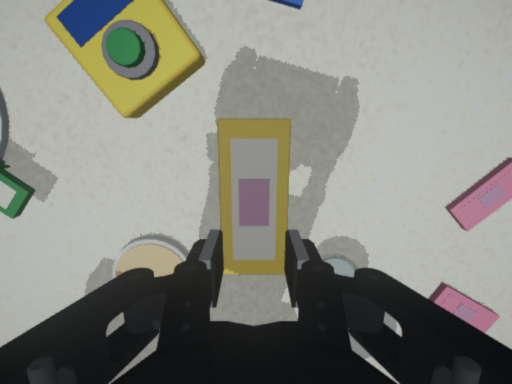

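```bash
python3 -m pendant '[[[0,0,-2,-0.024,-0.058,0,0.2],[0,0,-5,-0.048,-0.116,0,0.2],[0,0,-8,-0.072,-0.174,0.01,0.2],[0,0,-12.2,-0.1,-0.24,0.02,0.2],[0,0,-12.2,-0.12,-0.291,0.034,0.2]]]'; python3 -m pendant '[[[0,0,0,0,0,0,0.2],[0,0,0,0,0,0,0.2],[0,0,0,0,0,0,0.2],[0,0,0,0,0,0,0.2],[0,0,0,0,0,0,0.2]]]'; python3 - <<'E'
from h import *
s=state(); im,d=capture("wrist"); cv2.imwrite("pics/w11.png",im[:,:,::-1])
held(im,s,"yellow",smin=80)
c=np.array([617.2,92.2]);a=np.radians(-6.4);u=np.array([np.cos(a),np.sin(a)])
p=c-(104+70+26.5)*u; goto([*p,46],-6.4,s)
cv2.imwrite("pics/w11z.png",cv2.resize(im[0:140,180:330,::-1],None,fx=4,fy=4,interpolation=cv2.INTER_NEAREST))
E
```

```text
time: 13.98
tool_pos: [416.5, 111.6, 120.1]
tool_rot: [0.998, -0.056, 0.001, 0.001]
contact_force: [0.7, -0.1, -1.0]
gripper_width: 31.9
time: 14.6
tool_pos: [416.8, 110.8, 120.3]
tool_rot: [0.998, -0.057, 0.001, 0.001]
contact_force: [-0.4, -0.7, 0.1]
gripper_width: 31.7
held: width 33.4 y at x=27 -0.08 ang -0.33 front x 66.3
yaw0 -6.5 q6 1.77 turn [ 0.14 -0.18 -0.09] shift [ 0.0005 -0.004   0.0743] pos [416.8 110.8 120.3] w 31.7 t 14.6
```

View pics/w11.png

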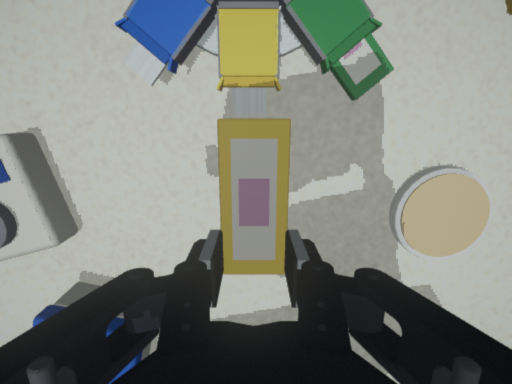

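View pics/w11z.png

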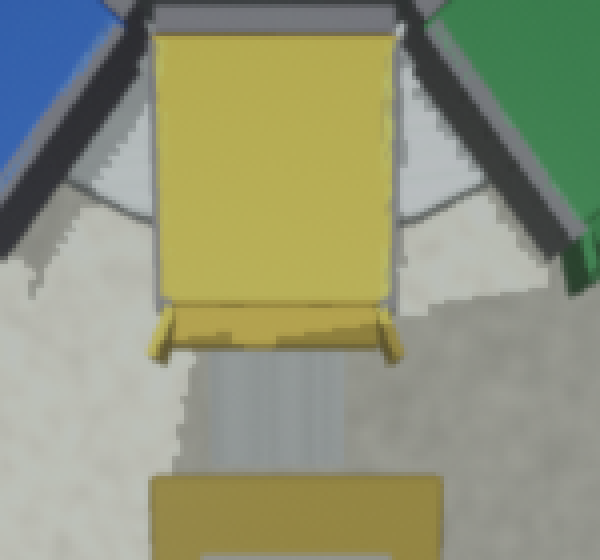

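Angle is aligned, and I need about 4 mm to the left. I'll lower it and re-check.

```bash
python3 -m pendant '[[[0,0,0,0,-0.002,0.02,0.2],[0,0,0,0,-0.004,0.04,0.2],[0,0,0,0,-0.004,0.06,0.2],[0,0,0,0,-0.004,0.072,0.2],[0,0,0,0,-0.004,0.0743,0.2]]]';  python3 - <<'E'
from h import *
s=state(); im,d=capture("wrist"); cv2.imwrite("pics/w12.png",im[:,:,::-1])
held(im,s,"yellow",smin=80)
c=np.array([617.2,92.2]);a=np.radians(-6.4);u=np.array([np.cos(a),np.sin(a)])
p=c-(104+26.5)*u; goto([*p,33.5],-6.4,s)
cv2.imwrite("pics/w12z.png",cv2.resize(im[0:140,180:330,::-1],None,fx=4,fy=4,interpolation=cv2.INTER_NEAREST))
E
```

```text
time: 15.28
tool_pos: [417.2, 114.6, 45.5]
tool_rot: [0.998, -0.057, 0.001, 0.001]
contact_force: [-0.1, -0.8, -0.5]
gripper_width: 31.9
held: width 33.6 y at x=27 -0.2 ang -0.06 front x 66.3
yaw0 -6.5 q6 1.78 turn [ 0.16 -0.12 -0.09] shift [ 0.0707 -0.0002  0.0122] pos [417.2 114.6  45.5] w 31.9 t 15.28
```

View pics/w12z.png

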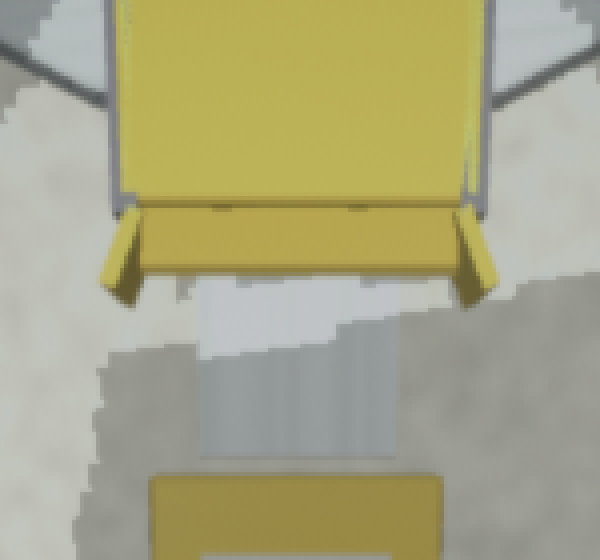

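Aligned: tongue mid col 297, cassette mid col 296. Inserting.

```bash
python3 -m pendant '[[[0,0,0,0,0,0.006,0.2],[0,0,0,0,0,0.012,0.2],[0,0,0,0.012,0,0.012,0.2],[0,0,0,0.024,0,0.012,0.2],[0,0,0,0.036,0,0.012,0.2]]]';  python3 - <<'E'
from h import *
s=state(); im,d=capture("wrist"); cv2.imwrite("pics/w13.png",im[:,:,::-1]);print(s["contact_force"])
c=np.array([617.2,92.2]);a=np.radians(-6.4);u=np.array([np.cos(a),np.sin(a)])
p=c-(104+26.5)*u; goto([*p,33.3],-6.4,s)
E
```

```text
time: 15.95
tool_pos: [454.8, 110.4, 34.1]
tool_rot: [0.998, -0.057, 0.002, 0.001]
contact_force: [0.3, -0.0, -0.5]
gripper_width: 32.0
[ 0.34911827 -0.02025164 -0.53013238]
yaw0 -6.5 q6 1.76 turn [ 0.14 -0.22 -0.09] shift [ 0.0329 -0.0001  0.0009] pos [454.8 110.4  34.1] w 32.0 t 15.95
```

View pics/w13.png

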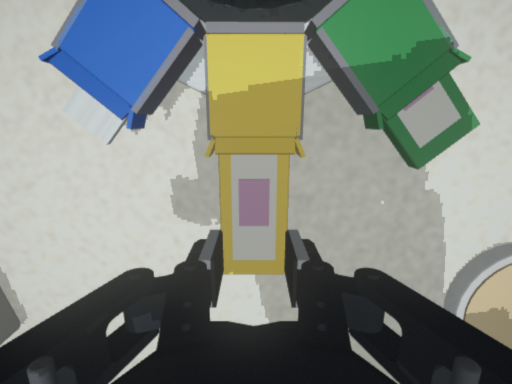

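```bash
python3 -m pendant '[[[0,0,0,0.008,0,0.0008,0.2],[0,0,0,0.016,0,0.0008,0.2],[0,0,0,0.024,0,0.001,0.2],[0,0,0,0.028,0,0.001,0.2],[0,0,0,0.031,0,0.001,0.2]]]'; python3 -m pendant '[[[0,0,0,0.001,0,0,0.2],[0,0,0,0.002,0,0,0.2],[0,0,0,0.003,0,0,0.2],[0,0,0,0.004,0,0,0.2],[0,0,0,0.005,0,0,0.2]]]'; python3 - <<'E'
from h import *
s=state();print(s["contact_force"])
goto([487.5,106.7,33.3],-6.4,s)
E
```

```text
time: 16.62
tool_pos: [487.4, 106.7, 33.4]
tool_rot: [0.998, -0.057, 0.003, 0.001]
contact_force: [0.1, -0.4, -0.1]
gripper_width: 31.9
time: 17.25
tool_pos: [488.3, 106.5, 32.9]
tool_rot: [0.998, -0.057, -0.001, 0.001]
contact_force: [-13.0, 1.7, 8.6]
gripper_width: 31.9
[-12.96645688   1.67833072   8.61352918]
yaw0 -6.5 q6 1.75 turn [ 0.17  0.16 -0.09] shift [-0.0008 -0.0001 -0.0004] pos [488.3 106.5  32.9] w 31.9 t 17.25
```

Yellow is at its stop (13 N). I'll release, lift and look.

```bash
python3 -m pendant '[[[0,0,0,0,0,0,0.2],[0,0,0,0,0,0,0.55],[0,0,0,0,0,0,0.55],[0,0,0,0,0,0,0.55],[0,0,0,0,0,0,0.55]]]'; python3 -m pendant '[[[0,0,0,0,0,-0.02,0.55],[0,0,0,-0.01,0,-0.06,0.55],[0,0,0,-0.02,0,-0.11,0.55],[0,0,0,-0.03,0,-0.16,0.55],[0,0,0,-0.03,0,-0.17,0.55]]]'; python3 - <<'E'
from h import *
s=state(); im,d=capture("wrist");cv2.imwrite("pics/w14.png",im[:,:,::-1]); 
im,d=capture("top");cv2.imwrite("pics/top2.png",im[:,:,::-1])
for r in rects("top",im,10,"blue",amin=100,amax=350): print({k:np.round(v,1) for k,v in r.items()})
E
```

```text
time: 17.88
tool_pos: [488.4, 106.4, 32.9]
tool_rot: [0.998, -0.057, -0.001, 0.001]
contact_force: [-0.8, -1.1, -0.2]
gripper_width: 46.8
time: 18.5
tool_pos: [460.2, 110.5, 206.3]
tool_rot: [0.998, -0.057, 0.002, 0.001]
contact_force: [-0.1, 0.9, -0.4]
gripper_width: 47.3
{'px': array([152.5, 190.6]), 'area': np.float64(128.0), 'c': array([467.6, 344.6]), 'L': np.float64(62.0), 'W': np.float64(23.8), 'ang': np.float64(-81.5)}
{'px': array([305. , 142.9]), 'area': np.float64(114.0), 'c': array([ 630.5, -131.6]), 'L': np.float64(60.8), 'W': np.float64(22.7), 'ang': np.float64(-72.6)}
{'px': array([357.6, 146.6]), 'area': np.float64(213.0), 'c': array([ 622.8, -298.2]), 'L': np.float64(77.3), 'W': np.float64(31.4), 'ang': np.float64(-32.7)}
{'px': array([233.4, 142.4]), 'area': np.float64(297.0), 'c': array([626.3,  94.4]), 'L': np.float64(60.7), 'W': np.float64(60.2), 'ang': np.float64(1.5)}
```

View pics/w14.png

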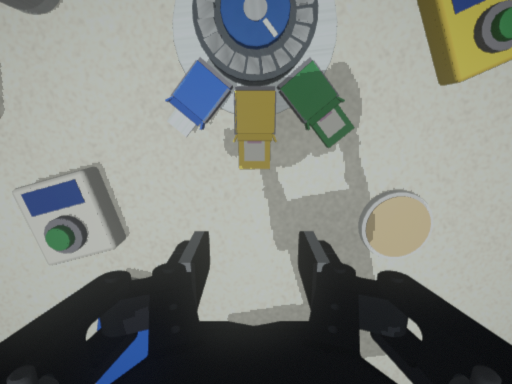

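View pics/top2.png

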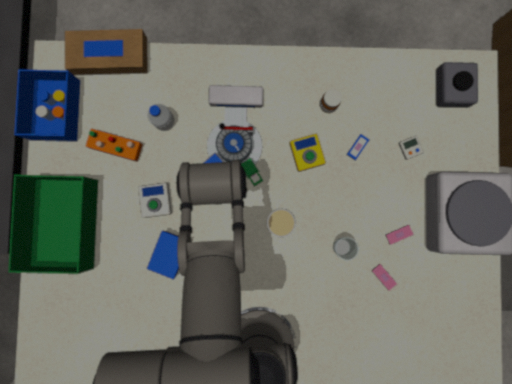

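Green and yellow are both home, and blue is still at (622,-298). Going for blue.

```bash
python3 - <<'E'
from h import *
goto([599.5,-283.8,110],-33)
E
```

```text
yaw0 -6.5 q6 1.76 turn [ 0.14 -0.03 26.5 ] shift [0.1835 0.3755 0.0948] pos [459.7 110.3 203.8] w 46.7 t 18.6
```

```bash
python3 -m pendant '[[[0,0,5,0.025,0.05,0,0.6],[0,0,10,0.05,0.1,0,0.6],[0,0,15,0.075,0.15,0,0.6],[0,0,20,0.1,0.2,0,0.6],[0,0,26.5,0.125,0.25,0,0.6]]]';  python3 - <<'E'
from h import *
goto([599.5,-283.8,110],-33)
E
```

```text
time: 19.23
tool_pos: [555.4, -153.9, 201.9]
tool_rot: [0.958, -0.286, -0.002, 0.001]
contact_force: [0.2, 0.1, -0.1]
gripper_width: 51.1
yaw0 -33.2 q6 1.75 turn [ 0.16  0.15 -0.21] shift [0.1083 0.0842 0.0919] pos [ 555.4 -153.9  201.9] w 51.1 t 19.23
```

```bash
python3 -m pendant '[[[0,0,0,0.036,0.028,0,0.6],[0,0,0,0.072,0.056,0.03,0.6],[0,0,0,0.108,0.084,0.06,0.6],[0,0,0,0.108,0.084,0.09,0.6],[0,0,0,0.108,0.084,0.092,0.6]]]';  python3 - <<'E'
from h import *
s=state(); im,d=capture("wrist");cv2.imwrite("pics/w15.png",im[:,:,::-1])
for r in rects("wrist",im,10,"blue",s,smin=90,amin=500,vmin=40):
    print({k:np.round(v,1) for k,v in r.items()})
    a=np.radians(r['ang']);p=np.array(r['c'])-27*np.array([np.cos(a),np.sin(a)]); goto([*p,2.5],r['ang'],s)
E
```

```text
time: 19.85
tool_pos: [597.0, -282.6, 104.5]
tool_rot: [0.958, -0.286, -0.006, -0.0]
contact_force: [-0.3, -0.4, 0.1]
gripper_width: 51.3
{'px': array([ 80.8, 269. ]), 'area': np.float64(1686.0), 'c': array([ 622.2, -106.1]), 'L': np.float64(73.2), 'W': np.float64(30.5), 'ang': np.float64(-72.8)}
yaw0 -33.3 q6 1.6 turn [ 0.4   0.61 39.5 ] shift [-0.0953 -0.1789  0.1026] pos [ 597.  -282.6  104.5] w 51.3 t 19.85
{'px': array([253.6, 158.3]), 'area': np.float64(3706.0), 'c': array([ 622.7, -299.4]), 'L': np.float64(79.0), 'W': np.float64(33.4), 'ang': np.float64(-33.2)}
yaw0 -33.3 q6 1.6 turn [ 0.17  0.7  -0.07] shift [ 0.0049 -0.0004  0.1019] pos [ 597.  -282.6  104.5] w 51.3 t 19.85
```

View pics/w15.png

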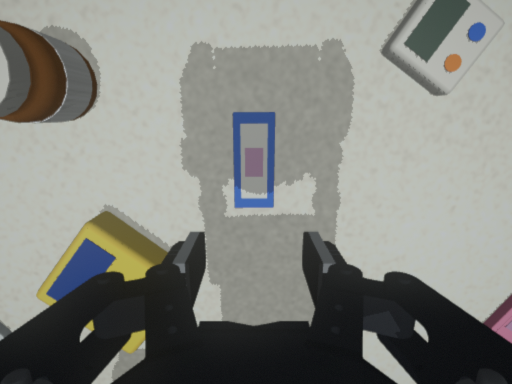

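Blue is centred at px (254,160), with the decoy console clear to the left. Descending and gripping.

```bash
python3 -m pendant '[[[0.17,0.7,0,0.005,-0.0004,0.03,0.6],[0.17,0.7,0,0.005,-0.0004,0.06,0.6],[0.17,0.7,0,0.005,-0.0004,0.085,0.6],[0.17,0.7,0,0.005,-0.0004,0.097,0.6],[0.17,0.7,0,0.005,-0.0004,0.102,0.6]]]';python3 -m pendant '[[[0,0,0,0,0,0,0.2],[0,0,0,0,0,0,0.2],[0,0,0,0,0,0,0.2],[0,0,0,0,0,0,0.2],[0,0,0,0,0,0,0.2]]]' 60; python3 -m pendant '[[[0,0,0,0,0,-0.02,0.2],[0,0,0,0,0,-0.06,0.2],[0,0,0,0,0,-0.1,0.2],[0,0,0,0,0,-0.14,0.2],[0,0,0,0,0,-0.15,0.2]]]'; python3 - <<'E'
from h import *
s=state(); im,d=capture("wrist"); cv2.imwrite("pics/w16.png",im[:,:,::-1])
held(im,s,"blue",smin=80)
c=np.array([617.2,92.2]);a=np.radians(-46.4);u=np.array([np.cos(a),np.sin(a)])
p=c-(104+70+27)*u; print(p);goto([*p,120],-46.4,s)
goto([440,-20,150],-46.4,s)
E
```

```text
time: 20.52
tool_pos: [602.1, -284.8, 5.2]
tool_rot: [0.958, -0.286, 0.002, 0.001]
contact_force: [0.2, 0.8, 0.8]
gripper_width: 51.1
time: 21.15
tool_pos: [602.8, -285.1, 6.5]
tool_rot: [0.958, -0.286, 0.003, 0.001]
contact_force: [-0.2, 0.7, 5.8]
gripper_width: 30.8
time: 21.78
tool_pos: [603.2, -285.4, 160.9]
tool_rot: [0.958, -0.286, 0.007, 0.002]
contact_force: [-0.7, -0.6, 0.2]
gripper_width: 30.7
held: width 32.6 y at x=27 0.02 ang 0.81 front x 65.2
[478.58647171 237.75854415]
yaw0 -33.2 q6 1.59 turn [-0.11 -0.77 13.2 ] shift [-0.3912 -0.3695  0.0358] pos [ 603.2 -285.4  160.9] w 30.7 t 21.77
yaw0 -33.2 q6 1.59 turn [-0.11 -0.77 13.2 ] shift [-0.282  -0.1327  0.0072] pos [ 603.2 -285.4  160.9] w 30.7 t 21.77
```

View pics/w16.png

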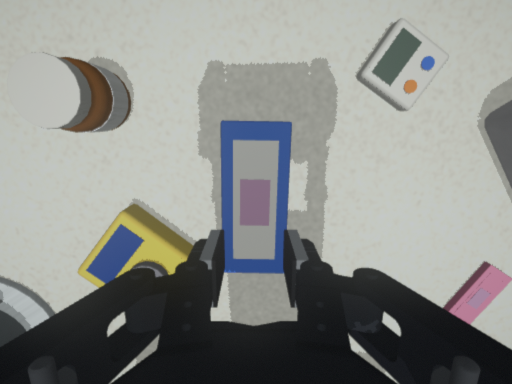

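```bash
python3 -m pendant '[[[0,-0.8,2,-0.05,-0.025,0,0.2],[0,-0.8,5,-0.1,-0.05,0,0.2],[0,-0.8,8,-0.16,-0.075,0,0.2],[0,-0.8,11,-0.22,-0.1,0,0.2],[0,-0.8,13,-0.28,-0.133,0,0.2]]]'; python3 - <<'E'
from h import *
goto([478.6,237.8,120],-46.4)
E
```

```text
time: 22.45
tool_pos: [444.3, -28.7, 156.0]
tool_rot: [0.919, -0.393, -0.002, -0.001]
contact_force: [0.6, 0.2, -0.4]
gripper_width: 31.4
yaw0 -46.3 q6 2.14 turn [-0.02  0.23  0.08] shift [-0.1689 -0.2088  0.0368] pos [444.3 -28.7 156. ] w 31.4 t 22.45
```

```bash
python3 -m pendant '[[[0,0,0,-0.035,-0.042,0,0.2],[0,0,0,-0.07,-0.084,0,0.2],[0,0,0,-0.105,-0.126,0.01,0.2],[0,0,0,-0.14,-0.168,0.02,0.2],[0,0.2,0,-0.169,-0.209,0.036,0.2]]]'; python3 -m pendant '[[[0,0,0,0,0,0,0.2],[0,0,0,0,0,0,0.2],[0,0,0,0,0,0,0.2],[0,0,0,0,0,0,0.2],[0,0,0,0,0,0,0.2]]]'; python3 - <<'E'
from h import *
s=state(); im,d=capture("wrist"); cv2.imwrite("pics/w17.png",im[:,:,::-1])
held(im,s,"blue",smin=80)
c=np.array([617.2,92.2]);a=np.radians(-46.4);u=np.array([np.cos(a),np.sin(a)])
p=c-(104+70+25)*u; print(p);goto([*p,50],-46.4,s)
cv2.imwrite("pics/w17z.png",cv2.resize(im[0:140,180:330,::-1],None,fx=4,fy=4,interpolation=cv2.INTER_NEAREST))
E
```

```text
time: 23.08
tool_pos: [478.0, 239.8, 119.7]
tool_rot: [0.92, -0.393, -0.001, 0.0]
contact_force: [1.3, -0.4, 0.8]
gripper_width: 30.8
time: 23.7
tool_pos: [478.3, 239.1, 120.0]
tool_rot: [0.919, -0.394, -0.0, -0.0]
contact_force: [-0.1, 0.7, -1.6]
gripper_width: 31.1
held: width 32.6 y at x=27 -0.01 ang 0.82 front x 65.1
[479.9657108  236.31020043]
yaw0 -46.4 q6 2.7 turn [0.01 0.04 0.04] shift [0.0032 0.0007 0.07  ] pos [478.3 239.1 120. ] w 31.1 t 23.7
```

View pics/w17.png

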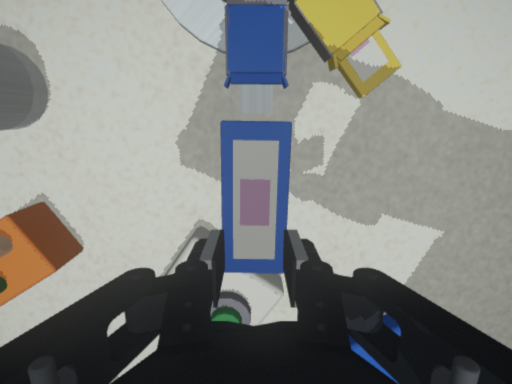

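View pics/w17z.png

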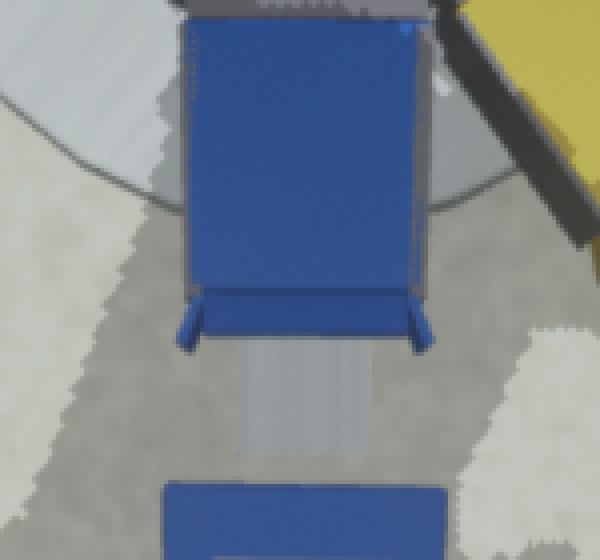

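The white console is close below the gripper, so I'll check clearances before lowering.

```bash
python3 - <<'E'
from h import *
im=cv2.imread("pics/top0.png")
cv2.imwrite("pics/con.png",cv2.resize(im[170:230,125:185],None,fx=10,fy=10,interpolation=cv2.INTER_CUBIC))
E
```

```text
(no output)
```

View pics/con.png

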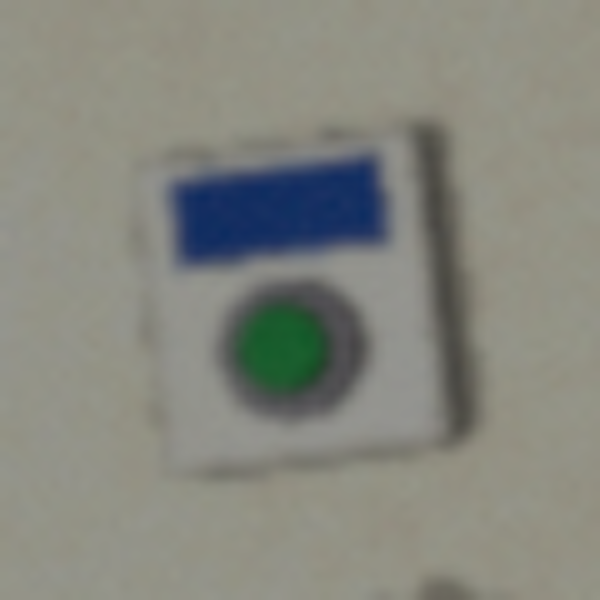

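```bash
python3 - <<'E'
from h import *
for u,v in [(140,160),(412,125),(450,440),(172,472)]: print(onplane("top",125+u/10,170+v/10,35).round(1))
print("button",onplane("top",125+28,170+34.8,57).round(1))
c=np.array([617.2,92.2]);a=np.radians(-46.4);u=np.array([np.cos(a),np.sin(a)]);n=np.array([-u[1],u[0]])
for x in (-70,-58):
    p=c-(104-x+25)*u; print(x,p.round(1),[(p+k*n+j*u).round(1) for k in (31,-31) for j in (-11,11)])
E
```

```text
[479.6 381.2  35. ]
[492.5 297.6  35. ]
[395.7 282.2  35. ]
[383.8 367.3  35. ]
button [422.2 330.8  57. ]
-70 [480.  236.3] [array([494.8, 265.7]), array([510. , 249.7]), array([449.9, 222.9]), array([465.1, 207. ])]
-58 [488.2 227.6] [array([503.1, 257. ]), array([518.3, 241. ]), array([458.2, 214.2]), array([473.4, 198.3])]
```

```bash
python3 -m pendant '[[[0,0,-0.5,0.003,0.0005,0.02,0.2],[0,0,-0.5,0.003,0.0005,0.04,0.2],[0,0,-0.5,0.003,0.0005,0.06,0.2],[0,0,-0.5,0.003,0.0005,0.07,0.2],[0,0,-0.5,0.003,0.0005,0.07,0.2]]]'; python3 - <<'E'
from h import *
s=state(); im,d=capture("wrist"); cv2.imwrite("pics/w18.png",im[:,:,::-1])
held(im,s,"blue",smin=80)
c=np.array([617.2,92.2]);a=np.radians(-46.4);u=np.array([np.cos(a),np.sin(a)])
p=c-(104+25)*u; print(p);goto([*p,37.3],-46.4,s)
cv2.imwrite("pics/w18z.png",cv2.resize(im[0:140,180:330,::-1],None,fx=4,fy=4,interpolation=cv2.INTER_NEAREST))
E
```

```text
time: 24.38
tool_pos: [479.7, 236.6, 49.7]
tool_rot: [0.921, -0.39, -0.001, 0.0]
contact_force: [-0.1, -0.9, -0.3]
gripper_width: 31.3
held: width 32.6 y at x=27 0.07 ang 0.7 front x 65.1
[528.23907886 185.61817013]
yaw0 -45.9 q6 2.69 turn [0.07 0.06 0.55] shift [0.0704 0.0006 0.0123] pos [479.7 236.6  49.7] w 31.3 t 24.38
```

View pics/w18z.png

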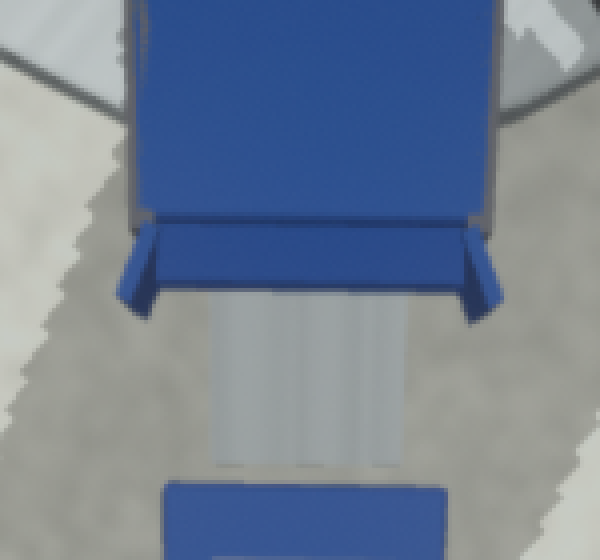

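Blue sits about 0.6 mm left of the slot line, so I'll correct that while sliding.

```bash
python3 -m pendant '[[[0,0,0,0,0.0007,0.006,0.2],[0,0,0,0,0.0007,0.0123,0.2],[0,0,0,0.012,0.0008,0.0123,0.2],[0,0,0,0.024,0.0009,0.0123,0.2],[0,0,0,0.036,0.001,0.0123,0.2]]]';  python3 - <<'E'
from h import *
s=state(); im,d=capture("wrist"); cv2.imwrite("pics/w19.png",im[:,:,::-1]);print(s["contact_force"])
goto([528.2,185.6,37],-46,s)
E
```

```text
time: 25.05
tool_pos: [505.5, 209.4, 38.1]
tool_rot: [0.921, -0.39, -0.0, -0.0]
contact_force: [-0.5, 0.6, -0.1]
gripper_width: 31.0
[-0.47417266  0.56332178 -0.09033596]
yaw0 -45.9 q6 2.62 turn [-0.03  0.01  0.12] shift [0.0329 0.0003 0.0011] pos [505.5 209.4  38.1] w 31.0 t 25.05
```

View pics/w19.png

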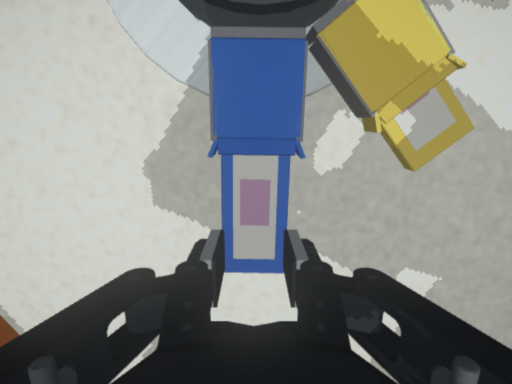

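```bash
python3 -m pendant '[[[0,0,0,0.008,0.0003,0.0008,0.2],[0,0,0,0.016,0.0003,0.0008,0.2],[0,0,0,0.024,0.0003,0.001,0.2],[0,0,0,0.028,0.0003,0.001,0.2],[0,0,0,0.031,0.0003,0.001,0.2]]]'; python3 -m pendant '[[[0,0,0,0.001,0,0,0.2],[0,0,0,0.002,0,0,0.2],[0,0,0,0.003,0,0,0.2],[0,0,0,0.004,0,0,0.2],[0,0,0,0.005,0,0,0.2]]]'; python3 - <<'E'
from h import *
s=state();print(s["contact_force"])
goto([528.2,185.6,37],-46.4,s)
E
```

```text
time: 25.72
tool_pos: [528.0, 185.9, 37.2]
tool_rot: [0.921, -0.39, 0.0, -0.0]
contact_force: [0.2, -0.7, -1.0]
gripper_width: 31.3
time: 26.35
tool_pos: [528.7, 184.3, 36.6]
tool_rot: [0.921, -0.39, -0.002, -0.0]
contact_force: [-7.7, 12.1, 1.7]
gripper_width: 31.5
[-7.71234757 12.07519627  1.7037439 ]
yaw0 -45.9 q6 2.57 turn [0.07 0.27 0.49] shift [-0.0013 -0.0005 -0.0004] pos [528.7 184.3  36.6] w 31.5 t 26.35
```

Blue is at its stop too. I'll release, back off and look.

```bash
python3 -m pendant '[[[0,0,0,0,0,0,0.2],[0,0,0,0,0,0,0.55],[0,0,0,0,0,0,0.55],[0,0,0,0,0,0,0.55],[0,0,0,0,0,0,0.55]]]'; python3 -m pendant '[[[0,0,0,0,0,-0.02,0.55],[0,0,0,-0.01,0,-0.06,0.55],[0,0,0,-0.02,0,-0.11,0.55],[0,0,0,-0.03,0,-0.16,0.55],[0,0,0,-0.03,0,-0.17,0.55]]]'; python3 - <<'E'
from h import *
s=state(); im,d=capture("wrist");cv2.imwrite("pics/w20.png",im[:,:,::-1]); 
goto([485,95,260],-6.4,s)
E
```

```text
time: 26.98
tool_pos: [528.9, 184.1, 36.7]
tool_rot: [0.921, -0.39, -0.002, -0.0]
contact_force: [-0.2, -0.0, -1.0]
gripper_width: 47.2
time: 27.6
tool_pos: [509.9, 206.1, 210.6]
tool_rot: [0.921, -0.39, 0.0, -0.002]
contact_force: [-0.8, -0.0, 0.3]
gripper_width: 47.3
yaw0 -45.9 q6 2.61 turn [-2.900e-01 -3.000e-02 -3.948e+01] shift [ 0.0624  0.095  -0.0499] pos [509.9 206.1 210.6] w 47.3 t 27.6
```

View pics/w20.png

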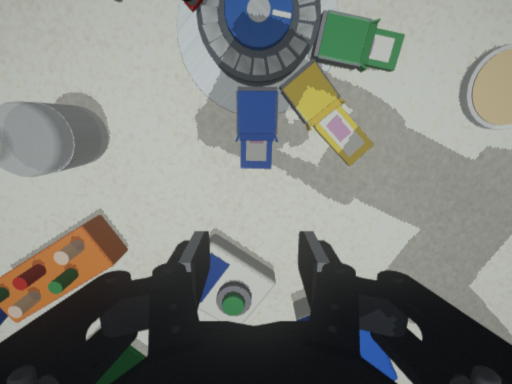

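Blue is home, but yellow has been knocked partly out of its pocket: its window is now visible at px (340,130). I'll line up over it and re-seat it.

```bash
python3 -m pendant '[[[0,0,-10,0.01,0.02,0,0.6],[0,0,-20,0.015,0.04,0,0.6],[0,0,-30,0.02,0.06,0,0.6],[0,0,-39.5,0.025,0.085,0.02,0.6],[0,0,-39.5,0.025,0.11,0.06,0.6]]]'; python3 -m pendant '[[[0,0,0,0,0,0,0.6],[0,0,0,0,0,0,0.6],[0,0,0,0,0,0,0.6],[0,0,0,0,0,0,0.6],[0,0,0,0,0,0,0.6]]]'; python3 - <<'E'
from h import *
s=state(); im,d=capture("wrist");cv2.imwrite("pics/w21.png",im[:,:,::-1]); 
goto([485,95,260],-6.4,s)
E
```

```text
time: 28.28
tool_pos: [448.3, 110.5, 148.6]
tool_rot: [0.998, -0.055, 0.001, -0.002]
contact_force: [0.7, -0.9, -1.0]
gripper_width: 51.2
time: 28.9
tool_pos: [448.7, 110.8, 148.9]
tool_rot: [0.998, -0.055, 0.002, -0.002]
contact_force: [-1.3, 0.5, 0.6]
gripper_width: 51.2
yaw0 -6.3 q6 1.75 turn [-0.24 -0.2   0.11] shift [ 0.0382  0.0113 -0.111 ] pos [448.7 110.8 148.9] w 51.2 t 28.9
```

View pics/w21.png

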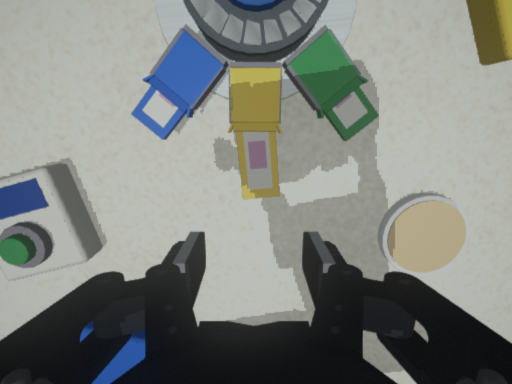

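```bash
python3 - <<'E'
from h import *
im=cv2.imread("pics/w21.png")
cv2.imwrite("pics/w21z.png",cv2.resize(im[55:215,180:340],None,fx=3.75,fy=3.75,interpolation=cv2.INTER_NEAREST))
E
```

```text
(no output)
```

View pics/w21z.png

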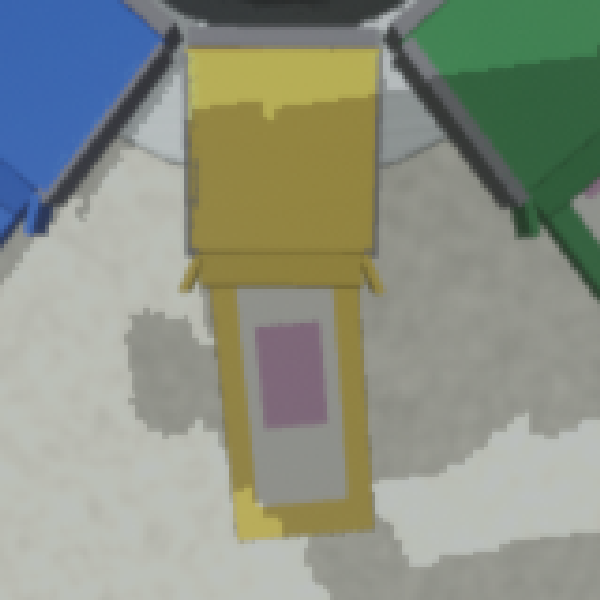

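```bash
python3 - <<'E'
from h import *
s=state(); f=lambda u,v,z=40: onplane("wrist",180+u/3.75-.4,55+v/3.75-.4,z,s)[:2]
bl,br,tl,tr=f(238,541),f(374,530),f(210,288),f(359,288)
print(np.linalg.norm(bl-br)); 
al=[np.degrees(np.arctan2(*(a-b)[::-1])) for a,b in((tl,bl),(tr,br))]; print(al)
w=bl-br; print("perp",np.degrees(np.arctan2(-w[0],w[1])))
an=np.mean(al+[np.degrees(np.arctan2(-w[0],w[1]))]);print(an)
a=np.radians(an);u=np.array([np.cos(a),np.sin(a)]); end=(bl+br)/2
c=np.array([617.2,92.2]);b=np.radians(-6.4);us=np.array([np.cos(b),np.sin(b)]);ns=np.array([-us[1],us[0]])
ctr=end+40*u; rel=ctr-(c-104*us); print("center in slot",rel@us,rel@ns, "end",end)
p=end+14*u; print(p); goto([*p,33.5],an,s)
E
```

```text
33.0912907971013
[np.float64(-0.716898134426255), np.float64(-1.5332817081698555)]
perp -1.4110589772308917
-1.220412939942334
center in slot -28.167992655296494 -2.9408319974335524 end [445.5369512  104.86206506]
[459.53377543 104.56388447]
yaw0 -6.3 q6 1.75 turn [-0.23 -0.2  -5.08] shift [0.0112 0.0054 0.1154] pos [448.6 110.7 148.8] w 51.2 t 28.95
```

```bash
python3 -m pendant '[[[-0.2,-0.2,-2.5,0.006,0.003,0.03,0.6],[-0.2,-0.2,-5,0.0112,0.0054,0.06,0.6],[-0.2,-0.2,-5,0.0112,0.0054,0.09,0.6],[-0.2,-0.2,-5,0.0112,0.0054,0.11,0.6],[-0.2,-0.2,-5,0.0112,0.0054,0.1155,0.6]]]'; python3 - <<'E'
from h import *
s=state(); im,d=capture("wrist");cv2.imwrite("pics/w22.png",im[:,:,::-1]); print(s["contact_force"])
E
```

```text
time: 29.58
tool_pos: [458.9, 104.6, 32.4]
tool_rot: [1.0, -0.011, -0.001, -0.0]
contact_force: [0.5, 0.5, -0.2]
gripper_width: 50.8
[ 0.45158387  0.48371055 -0.17716349]
```

View pics/w22.png

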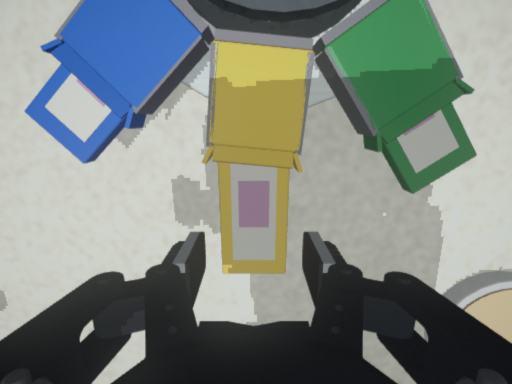

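Straddled correctly. I'll close, then swing it about its front into line.

```bash
python3 -m pendant '[[[0,0,0,0,0,0,0.2],[0,0,0,0,0,0,0.2],[0,0,0,0,0,0,0.2],[0,0,0,0,0,0,0.2],[0,0,0,0,0,0,0.2]]]' 60; python3 - <<'E'
from h import *
s=state(); im,d=capture("wrist");cv2.imwrite("pics/w23.png",im[:,:,::-1]); print(s["contact_force"])
goto([460.2,109.8,32.6],-6.4,s)
goto([487.5,106.7,32.6],-6.4,s)
h_=im
E
```

```text
time: 30.25
tool_pos: [459.7, 104.6, 33.1]
tool_rot: [1.0, -0.011, -0.0, -0.0]
contact_force: [-1.5, 0.3, 5.4]
gripper_width: 31.8
[-1.51650212  0.28955436  5.35913894]
yaw0 -1.3 q6 1.65 turn [-0.03  0.01  5.1 ] shift [ 0.0004 -0.0052  0.0006] pos [459.7 104.6  33.1] w 31.8 t 30.25
yaw0 -1.3 q6 1.65 turn [-0.03  0.01  5.1 ] shift [ 0.0278 -0.0027  0.0005] pos [459.7 104.6  33.1] w 31.8 t 30.25
```

View pics/w23.png

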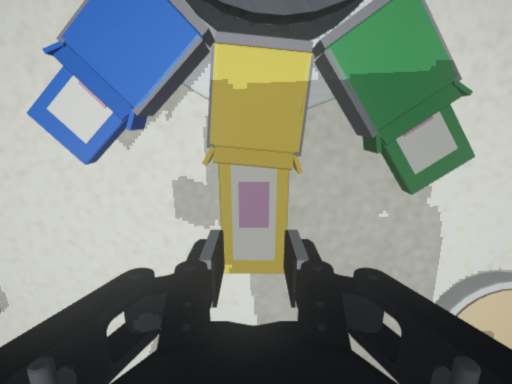

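```bash
python3 -m pendant '[[[0,0,1.3,0.0001,-0.0013,0,0.2],[0,0,2.6,0.0002,-0.0026,0,0.2],[0,0,3.9,0.0003,-0.0039,0,0.2],[0,0,5.1,0.0004,-0.0052,0,0.2],[0,0,5.1,0.0004,-0.0052,0,0.2]]]'; python3 - <<'E'
from h import *
s=state(); im,d=capture("wrist");cv2.imwrite("pics/w24.png",im[:,:,::-1]); print(s["contact_force"])
goto([487.5,106.7,32.9],-6.4,s)
E
```

```text
time: 30.92
tool_pos: [460.3, 109.8, 33.2]
tool_rot: [0.998, -0.056, 0.0, -0.0]
contact_force: [-1.4, -2.5, 5.2]
gripper_width: 31.4
[-1.38114976 -2.54891824  5.23703451]
yaw0 -6.4 q6 1.75 turn [-0.03  0.   -0.03] shift [0.0274 0.     0.0003] pos [460.3 109.8  33.2] w 31.4 t 30.93
```

View pics/w24.png

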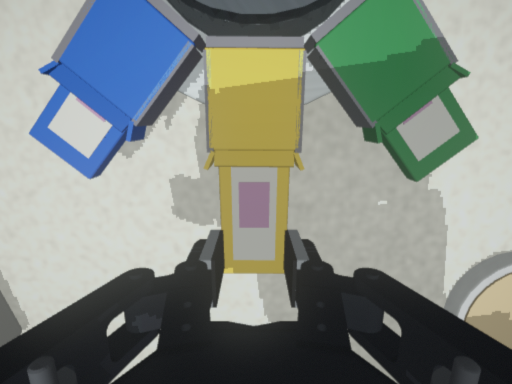

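Lined up. Pushing home.

```bash
python3 -m pendant '[[[0,0,0,0.006,0,0,0.2],[0,0,0,0.012,0,0,0.2],[0,0,0,0.018,0,0,0.2],[0,0,0,0.023,0,0,0.2],[0,0,0,0.026,0,0,0.2]]]'; python3 -m pendant '[[[0,0,0,0.001,0,0,0.2],[0,0,0,0.002,0,0,0.2],[0,0,0,0.003,0,0,0.2],[0,0,0,0.004,0,0,0.2],[0,0,0,0.005,0,0,0.2]]]'; python3 - <<'E'
from h import *
s=state(); im,d=capture("wrist");cv2.imwrite("pics/w25.png",im[:,:,::-1]); print(s["contact_force"])
goto([487.5,106.7,32.9],-6.4,s)
E
```

```text
time: 31.6
tool_pos: [478.5, 107.9, 33.9]
tool_rot: [0.998, -0.056, -0.008, -0.0]
contact_force: [-21.2, 1.2, 34.5]
gripper_width: 31.3
time: 32.22
tool_pos: [480.3, 107.9, 34.4]
tool_rot: [0.998, -0.056, -0.011, -0.0]
contact_force: [-12.1, 1.2, 20.7]
gripper_width: 31.0
[-12.08320437   1.23122269  20.68445251]
yaw0 -6.4 q6 1.74 turn [0.06 1.24 0.01] shift [0.0073 0.0004 0.0013] pos [480.3 107.9  34.4] w 31.0 t 32.23
```

View pics/w25.png

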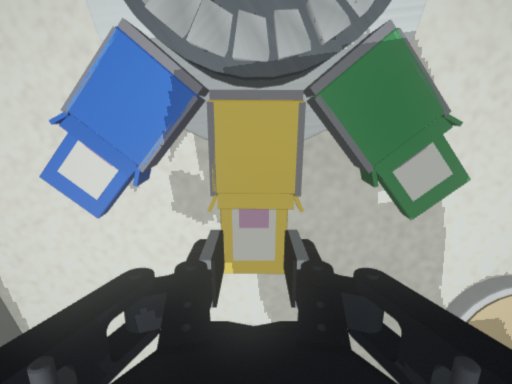

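It met 20–34 N, mostly vertical. The cassette was hanging tilted off the tongue when I regripped it, so it's binding. Its centre is now over the floor, so I'll release it to let it settle flat and then regrip.

```bash
python3 -m pendant '[[[0,0,0,0,0,0,0.2],[0,0,0,0,0,0,0.55],[0,0,0,0,0,0,0.55],[0,0,0,0,0,0,0.55],[0,0,0,0,0,0,0.55]]]'; python3 - <<'E'
from h import *
s=state(); im,d=capture("wrist");cv2.imwrite("pics/w26.png",im[:,:,::-1]); print(s["contact_force"])
goto([480.3,107.5,33.3],-6.4,s)
cv2.imwrite("pics/w26z.png",cv2.resize(im[160:300,180:330,::-1],None,fx=4,fy=4,interpolation=cv2.INTER_NEAREST))
E
```

```text
time: 32.9
tool_pos: [480.5, 107.9, 34.2]
tool_rot: [0.998, -0.056, -0.011, -0.0]
contact_force: [0.3, -0.2, -0.3]
gripper_width: 47.2
[ 0.34336939 -0.19667476 -0.33890793]
yaw0 -6.4 q6 1.74 turn [0.06 1.23 0.01] shift [-0.0001  0.0004  0.0009] pos [480.5 107.9  34.2] w 47.2 t 32.9
```

View pics/w26z.png

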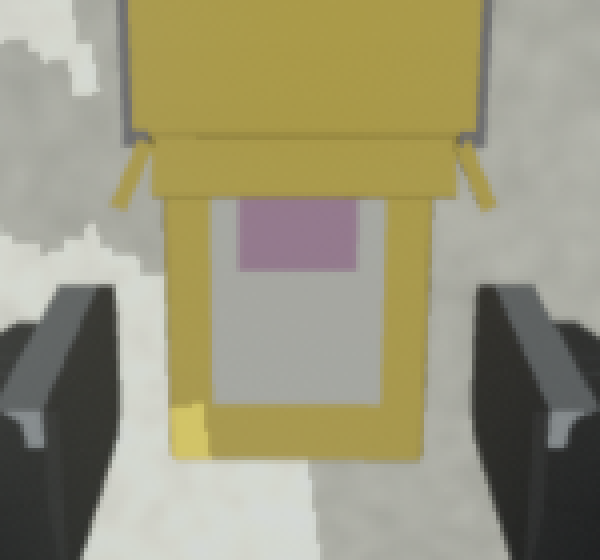

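```bash
python3 -m pendant '[[[0,1.2,0,0,0,0.0005,0.55],[0,1.2,0,0,0,0.001,0.55],[0,1.2,0,0,0,0.001,0.2],[0,1.2,0,0,0,0.001,0.2],[0,1.2,0,0,0,0.001,0.2]]]'; python3 -m pendant '[[[0,0,0,0,0,0,0.2],[0,0,0,0.002,0,0,0.2],[0,0,0,0.004,0,0,0.2],[0,0,0,0.006,0,0,0.2],[0,0,0,0.007,0,0,0.2]]]'; python3 - <<'E'
from h import *
s=state(); im,d=capture("wrist");cv2.imwrite("pics/w27.png",im[:,:,::-1]); print(s["contact_force"])
goto([487.5,106.7,32.9],-6.4,s)
E
```

```text
time: 33.58
tool_pos: [480.4, 107.9, 33.6]
tool_rot: [0.998, -0.056, -0.0, 0.0]
contact_force: [-2.8, -0.2, 5.5]
gripper_width: 31.8
time: 34.2
tool_pos: [487.3, 107.1, 33.6]
tool_rot: [0.998, -0.056, -0.001, 0.001]
contact_force: [-3.2, 0.1, 6.4]
gripper_width: 31.8
[-3.21465972  0.09488542  6.43654762]
yaw0 -6.4 q6 1.75 turn [0.06 0.06 0.  ] shift [0.0002 0.0004 0.0007] pos [487.3 107.1  33.6] w 31.8 t 34.2
```

View pics/w27.png

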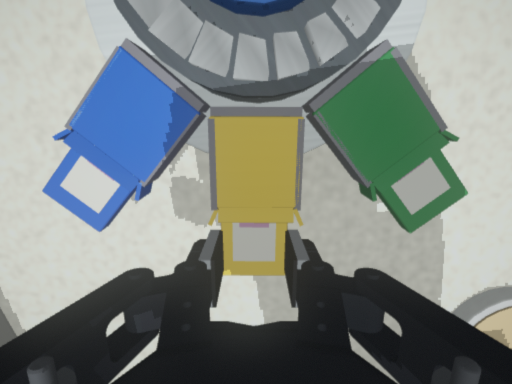

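```bash
python3 -m pendant '[[[0,0,0,0.001,0,0,0.2],[0,0,0,0.003,0,0,0.2],[0,0,0,0.004,0,0,0.2],[0,0,0,0.005,0,0,0.2],[0,0,0,0.006,0,0,0.2]]]'; python3 - <<'E'
from h import *
s=state(); print(s["contact_force"])
goto([487.5,106.7,32.9],-6.4,s)
E
```

```text
time: 34.88
tool_pos: [489.3, 106.8, 33.4]
tool_rot: [0.998, -0.056, -0.005, 0.001]
contact_force: [-17.4, 1.5, 18.2]
gripper_width: 31.7
[-17.39979287   1.47091195  18.20015917]
yaw0 -6.4 q6 1.74 turn [0.11 0.56 0.01] shift [-0.0018  0.0003  0.0005] pos [489.3 106.8  33.4] w 31.7 t 34.88
```

Stop felt (17 N). I'll release, lift and verify all three.

```bash
python3 -m pendant '[[[0,0,0,0,0,0,0.2],[0,0,0,0,0,0,0.55],[0,0,0,0,0,0,0.55],[0,0,0,0,0,0,0.55],[0,0,0,0,0,0,0.55]]]'; python3 -m pendant '[[[0,0.5,0,0,0,-0.01,0.55],[0,0.5,0,0,0,-0.04,0.55],[0,0.5,0,-0.01,0,-0.08,0.55],[0,0.5,0,-0.02,0,-0.11,0.55],[0,0.5,0,-0.02,0,-0.12,0.55]]]'; python3 - <<'E'
from h import *
s=state(); im,d=capture("wrist");cv2.imwrite("pics/w28.png",im[:,:,::-1]); print(s["tool_pos"])
cv2.imwrite("pics/w28z.png",cv2.resize(im[40:180,140:370,::-1],None,fx=3.4,fy=3.4,interpolation=cv2.INTER_NEAREST))
E
```

```text
time: 35.5
tool_pos: [489.4, 106.7, 33.2]
tool_rot: [0.998, -0.056, -0.005, 0.001]
contact_force: [-0.1, 0.9, -0.1]
gripper_width: 46.7
time: 36.12
tool_pos: [471.2, 109.2, 155.7]
tool_rot: [0.998, -0.056, 0.001, 0.001]
contact_force: [0.0, -0.5, 0.2]
gripper_width: 47.1
[471.1933486  109.22974831 155.68924887]
```

View pics/w28z.png

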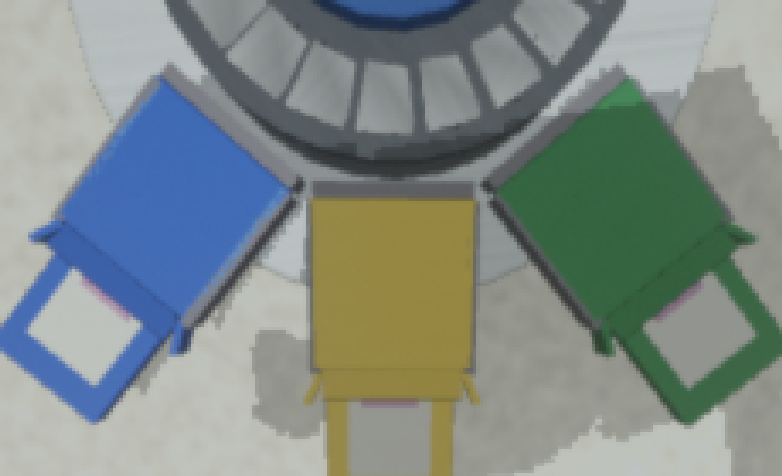

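All three look home. I'll check numerically: the outer ends should be 144 mm from the axis.

```bash
cat > home.py <<'E'
from h import *
def check(im,s,angs,c=np.array([617.2,92.2]),name="wrist"):
    h=hsv(im)
    for col,an in angs.items():
        lo,hi=RNG[col]; m=(h[:,:,0]>=lo)&(h[:,:,0]<=hi)&(h[:,:,1]>80)&(h[:,:,2]>30)
        vs,us_=np.where(m); P=np.array([onplane(name,u,v,40,s)[:2] for u,v in zip(us_,vs)])
        a=np.radians(an);u=np.array([np.cos(a),np.sin(a)]);n=np.array([-u[1],u[0]])
        q=P-c; X=-(q@u);Y=q@n; k=(X>120)&(X<190)&(abs(Y)<35)
        X,Y=X[k],Y[k]
        kk=X>np.percentile(X,99.0)-12
        r=[]
        for y0 in range(-12,13,4):
            t=abs(Y-y0)<2; r.append(X[t].max() if t.any() else np.nan)
        e=[]
        for x0 in (128,132,136,140):
            t=abs(X-x0)<1.5; e.append((Y[t].min()+Y[t].max())/2 if t.any() else np.nan)
        print(col,"end r",np.round(r,1),"mid y",np.round(e,1))
E
python3 - <<'E'
from home import *
s=state(); im,d=capture("wrist")
check(im,s,{"blue":-46.4,"yellow":-6.4,"green":33.6})
E
```

```text
Traceback (most recent call last):
  File "home.py", line 6, in check
    vs,us_=np.where(m); P=np.array([onplane(name,u,v,40,s)[:2] for u,v in zip(us_,vs)])
                                    ~~~~~~~^^^^^^^^^^^^^^^
  File "h.py", line 16, in onplane
    o,d=ray(name,u,v,s); t=(z-o[2])/d[2]; return o+t*d
        ~~~^^^^^^^^^^^^
  File "h.py", line 12, in ray
    p,T=wfc(name,s)
        ~~~^^^^^^^^
  File "h.py", line 7, in wfc
    p=camera_params(name)
ValueError: time passes only in moves, steps and waits
```

```bash
sed -i 's/^def wfc(name,s=None):/import functools\n@functools.lru_cache(None)\ndef cp(name): return camera_params(name)\ndef wfc(name,s=None):/; s/    p=camera_params(name)$/    p=cp(name)/' h.py; python3 - <<'E'
from home import *
s=state(); im,d=capture("wrist")
check(im,s,{"blue":-46.4,"yellow":-6.4,"green":33.6})
E
```

```text
blue end r [142.9 142.9 142.7 142.8 142.7 142.6 142.7] mid y [-0.3 -0.3 -0.3 -0.1]
yellow end r [142.7 142.7 142.7 141.8 141.8 141.8 141.8] mid y [0.3 0.3 0.3 0.3]
green end r [143.1 143.  143.  142.9 142.8 142.8 142.7] mid y [0.5 0.7 0.5 0.5]
```

All three ends are at r≈143 and within 0.7 mm across. Next is the pawl knob: triangulate it from the top and side views.

```bash
python3 - <<'E'
from h import *
ti,d=capture("top"); si,d2=capture("side")
cv2.imwrite("pics/kt.png",cv2.resize(ti[85:165,190:290,::-1],None,fx=7,fy=7,interpolation=cv2.INTER_CUBIC)); cv2.imwrite("pics/ks.png",cv2.resize(si[155:235,150:250,::-1],None,fx=7,fy=7,interpolation=cv2.INTER_CUBIC))
E
```

```text
(no output)
```

View pics/kt.png

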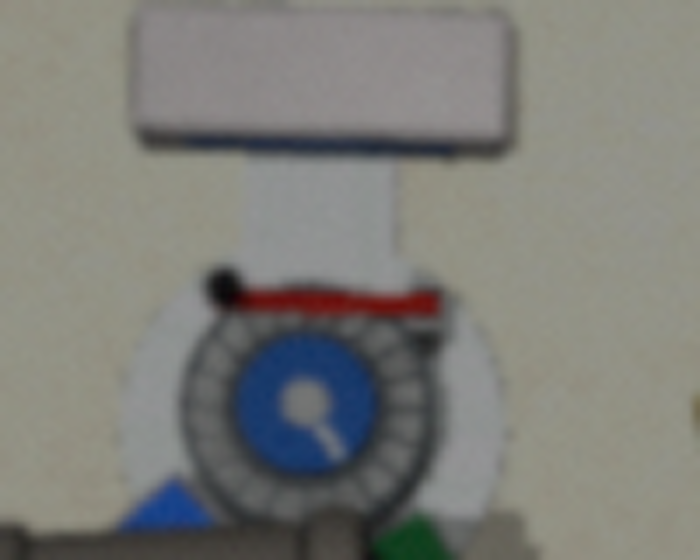

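View pics/ks.png

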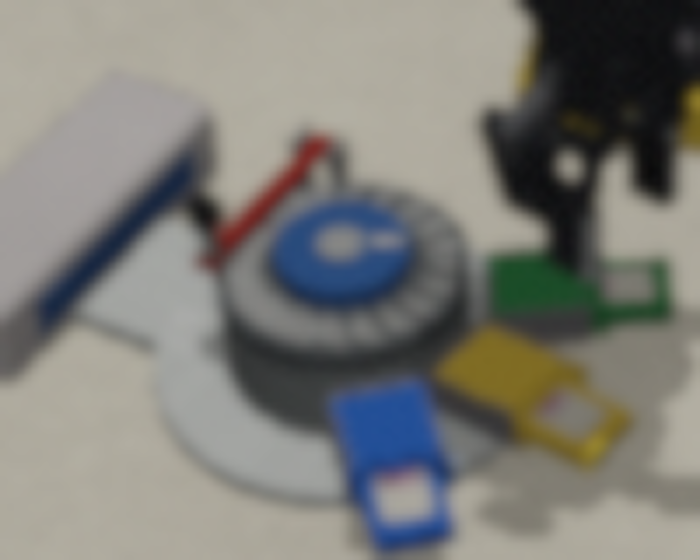

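```bash
python3 - <<'E'
from h import *
t=(190+223/7-.4,85+287/7-.4); sd=(150+205/7-.4,155+210/7-.4)
print("top@102",onplane("top",*t,102).round(1))
print("tri",tri(ray("top",*t),ray("side",*sd)))
print("hinge end",onplane("top",190+438/7-.4,85+302/7-.4,78).round(1))
a=onplane("top",190+135/7,85+12/7,45);b=onplane("top",190+513/7,85+18/7,45);print(a,b,np.degrees(np.arctan2(*(a-b)[[1,0]])))
goto([640,125,230],90)
E
```

```text
top@102 [661.2 127.  102. ]
tri (array([660.52368513, 126.67991625, 102.9076793 ]), np.float64(1.0068297843689629))
hinge end [661.6  35.9  78. ]
[794.02688149 172.90085047  45.        ] [795.3677943    4.68502379  45.        ] 90.45671693905167
yaw0 -6.4 q6 1.75 turn [2.40e-01 5.00e-02 8.36e+01] shift [ 0.1666 -0.0347 -0.0783] pos [470.3 108.9 152.3] w 47.0 t 36.38
```

Knob at (660.7,126.8,102.5), with the views agreeing to 1 mm and the height matching the 102 mm given. I'll swing the tool to yaw 90 with its jaws along the hinge axis.

```bash
python3 -m pendant '[[[0,0,-10,0,0,-0.05,0.6],[0,0,-20,0.03,0,-0.09,0.6],[0,0,-30,0.06,-0.01,-0.09,0.6],[0,0,-40,0.09,-0.02,-0.09,0.6],[0,0,-50,0.12,-0.025,-0.09,0.6]]]'; python3 - <<'E'
from h import *
s=state();goto([660.7,126.8,200],89.9,s)
E
```

```text
time: 37.0
tool_pos: [593.5, 120.8, 240.1]
tool_rot: [0.927, 0.374, -0.003, -0.0]
contact_force: [0.3, -0.6, -0.7]
gripper_width: 51.3
yaw0 43.9 q6 0.88 turn [ -0.27   0.25 -45.96] shift [0.0528 0.0425 0.0397] pos [593.5 120.8 240.1] w 51.3 t 37.0
```

```bash
python3 -m pendant '[[[0,0,-10,0.01,0.01,0,0.6],[0,0,-20,0.02,0.02,0,0.6],[0,0,-30,0.035,0.03,0,0.6],[0,0,-40,0.05,0.0425,0,0.6],[0,0,-46,0.053,0.0425,0.02,0.6]]]'; python3 -m pendant '[[[0,0,0,0,0,0,0.6],[0,0,0,0,0,0,0.6],[0,0,0,0,0,0,0.6],[0,0,0,0,0,0,0.6],[0,0,0,0,0,0,0.6]]]'; python3 - <<'E'
from h import *
s=state();goto([660.7,126.8,150],90,s)
im,d=capture("wrist");cv2.imwrite("pics/w29.png",im[:,:,::-1]); print("exp knob px",proj("wrist",[660.7,126.8,102.5],s))
E
```

```text
time: 37.62
tool_pos: [662.6, 126.7, 218.4]
tool_rot: [0.706, 0.708, -0.003, -0.001]
contact_force: [0.2, -0.4, -0.7]
gripper_width: 51.3
time: 38.25
tool_pos: [662.6, 126.7, 219.0]
tool_rot: [0.706, 0.708, -0.002, -0.001]
contact_force: [0.4, -0.5, -0.1]
gripper_width: 51.2
yaw0 90.1 q6 0.07 turn [-0.25  0.12  0.14] shift [ 0.0002 -0.0016  0.069 ] pos [662.6 126.7 219. ] w 51.2 t 38.25
exp knob px (np.float64(251.55327940451394), np.float64(192.0434944338615))
```

View pics/w29.png

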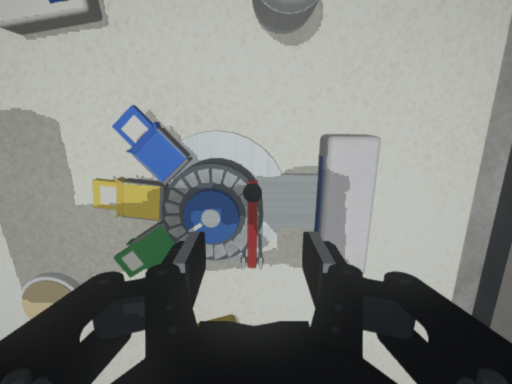

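The knob at px (252,192) is exactly where predicted. Descending around it.

```bash
python3 -m pendant '[[[0,0,0,0,-0.0016,0.04,0.6],[0,0,0,0,-0.0016,0.08,0.6],[0,0,0,0,-0.0016,0.11,0.6],[0,0,0,0,-0.0016,0.122,0.6],[0,0,0,0,-0.0016,0.129,0.6]]]'; python3 - <<'E'
from h import *
s=state();goto([660.7,126.8,90],90,s);print(s["contact_force"])
im,d=capture("wrist");cv2.imwrite("pics/w30.png",im[:,:,::-1]); print("exp knob px",proj("wrist",[660.7,126.8,102.5],s))
E
```

```text
time: 38.92
tool_pos: [660.8, 126.5, 90.0]
tool_rot: [0.706, 0.708, -0.002, -0.001]
contact_force: [-0.7, -0.1, 0.6]
gripper_width: 51.1
yaw0 90.1 q6 0.07 turn [-0.22  0.11  0.14] shift [ 0.0003 -0.0001  0.    ] pos [660.8 126.5  90. ] w 51.1 t 38.92
[-0.68092592 -0.08046079  0.58445262]
exp knob px (np.float64(252.27640758741802), np.float64(255.27393620783175))
```

View pics/w30.png

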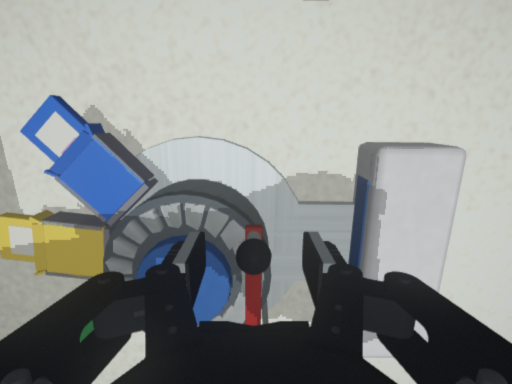

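```bash
python3 -m pendant '[[[0,0,0,0,0,0,0.1],[0,0,0,0,0,0,0.1],[0,0,0,0,0,0,0.1],[0,0,0,0,0,0,0.1],[0,0,0,0,0,0,0.1]]]' 40; python3 -m pendant '[[[0,0,0,0,0,0,0.1],[0,0,0,0,0,0,0.1],[0,0,0,0,0,0,0.1],[0,0,0,0,0,0,0.1],[0,0,0,0,0,0,0.1]]]'; python3 - <<'E'
from home import *
s=state(); im,d=capture("wrist");cv2.imwrite("pics/w31.png",im[:,:,::-1])
ti,d=capture("top"); cv2.imwrite("pics/w31t.png",cv2.resize(ti[85:185,180:290,::-1],None,fx=6,fy=6,interpolation=cv2.INTER_CUBIC))
E
```

```text
time: 39.6
tool_pos: [660.8, 126.6, 90.8]
tool_rot: [0.706, 0.708, -0.002, -0.0]
contact_force: [-3.3, -0.1, 5.8]
gripper_width: 15.2
time: 40.22
tool_pos: [660.8, 126.6, 90.9]
tool_rot: [0.706, 0.708, -0.002, -0.0]
contact_force: [-2.2, 0.0, 2.8]
gripper_width: 15.0
```

View pics/w31.png

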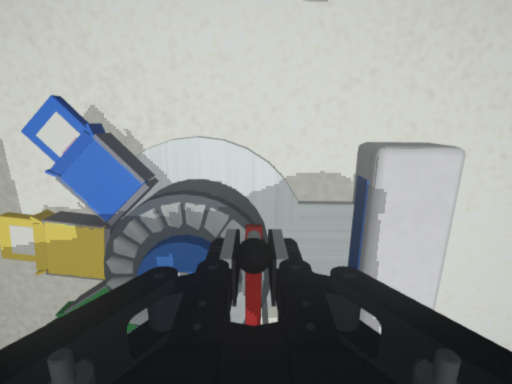

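View pics/w31t.png

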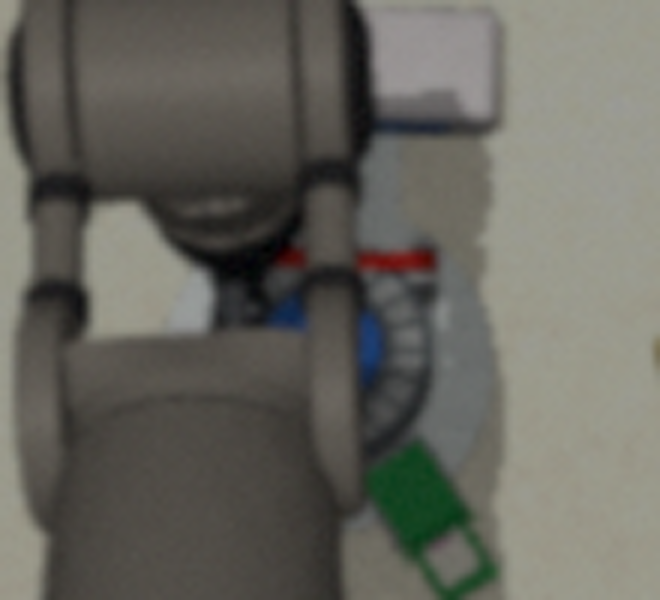

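The knob is gripped, and blue and yellow are still home in this view. Lifting along the arc.

```bash
python3 -m pendant '[[[0,0,0,-0.002,0,-0.005,0.1],[0,0,0,-0.0045,0,-0.010,0.1],[0,0,0,-0.0075,0,-0.016,0.1],[0,0,0,-0.011,0,-0.022,0.1],[0,0,0,-0.015,0,-0.027,0.1]]]'; python3 - <<'E'
from h import *
s=state();print(s["contact_force"],s["gripper_width"])
im,d=capture("wrist");cv2.imwrite("pics/w32.png",im[:,:,::-1])
E
```

```text
time: 40.95
tool_pos: [660.6, 110.9, 118.2]
tool_rot: [0.706, 0.708, -0.002, -0.001]
contact_force: [-2.1, -1.3, -3.5]
gripper_width: 15.1
[-2.0694221  -1.28994394 -3.48604139] 15.128134765273806
```

View pics/w32.png

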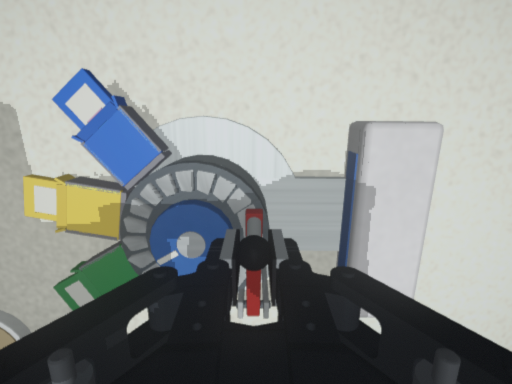

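The pawl is up and the drum is turning. I'll hold and watch.

```bash
for i in 1 2 3 4; do python3 -m pendant '[[[0,0,0,0,0,0,0.1],[0,0,0,0,0,0,0.1],[0,0,0,0,0,0,0.1],[0,0,0,0,0,0,0.1],[0,0,0,0,0,0,0.1]]]' | head -2; done; python3 - <<'E'
from h import *
s=state();print(s["contact_force"],s["gripper_width"])
im,d=capture("wrist");cv2.imwrite("pics/w33.png",im[:,:,::-1])
E
```

```text
time: 41.62
tool_pos: [660.6, 110.3, 118.6]
time: 42.25
tool_pos: [660.6, 110.3, 118.6]
time: 42.88
tool_pos: [660.6, 110.3, 118.6]
time: 43.5
tool_pos: [660.6, 110.4, 118.6]
[-2.23045728 -0.75470435 -2.74284566] 15.108175431978374
```

View pics/w33.png

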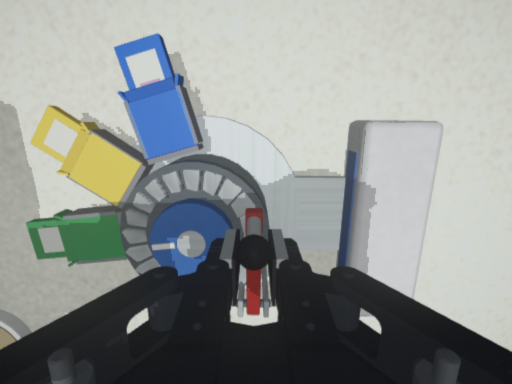

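```bash
for i in 1 2 3 4 5 6; do python3 -m pendant '[[[0,0,0,0,0,0,0.1],[0,0,0,0,0,0,0.1],[0,0,0,0,0,0,0.1],[0,0,0,0,0,0,0.1],[0,0,0,0,0,0,0.1]]]' | head -1; done; python3 - <<'E'
from h import *
s=state();print(s["contact_force"],s["gripper_width"],s["tool_pos"])
im,d=capture("wrist");cv2.imwrite("pics/w34.png",im[:,:,::-1])
E
```

```text
time: 44.18
time: 44.8
time: 45.42
time: 46.05
time: 46.68
time: 47.3
[-2.22067422 -0.95792864 -2.66969303] 14.89066413764982 [660.59167608 110.35342816 118.63918457]
```

View pics/w34.png

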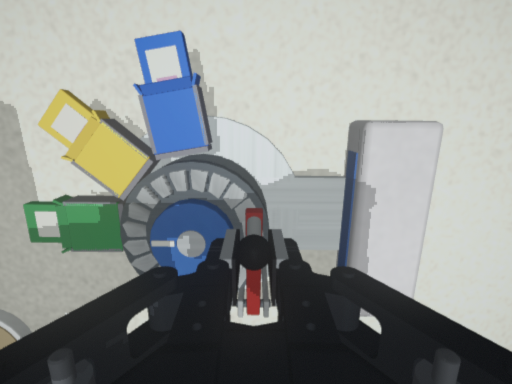

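```bash
for i in 1 2; do python3 -m pendant '[[[0,0,0,0,0,0,0.1],[0,0,0,0,0,0,0.1],[0,0,0,0,0,0,0.1],[0,0,0,0,0,0,0.1],[0,0,0,0,0,0,0.1]]]' | head -1; done; python3 - <<'E'
from home import *
s=state()
im,d=capture("wrist");cv2.imwrite("pics/w35.png",im[:,:,::-1])
o=cv2.imread("pics/w34.png")[:,:,::-1]
print("diff",np.abs(o[:230].astype(int)-im[:230]).mean(), np.abs(cv2.imread("pics/w33.png")[:230,:,::-1].astype(int)-im[:230]).mean())
for c in RNG:
    for r in rects("wrist",im,42,c,s,amin=1500,smin=90): print(c,{k:np.round(v,1) for k,v in r.items()})
E
```

```text
time: 47.98
time: 48.6
diff 0.34958673007246377 7.746243772644927
blue {'px': array([186.8, 234.1]), 'area': np.float64(4153.5), 'c': array([604.2,  84. ]), 'L': np.float64(72.2), 'W': np.float64(53.3), 'ang': np.float64(51.4)}
blue {'px': array([168.9,  92.9]), 'area': np.float64(5901.5), 'c': array([599.7, 192.8]), 'L': np.float64(79.7), 'W': np.float64(47.5), 'ang': np.float64(-80.4)}
yellow {'px': array([ 91.4, 141.6]), 'area': np.float64(5091.5), 'c': array([538.9, 158.5]), 'L': np.float64(77.3), 'W': np.float64(50.3), 'ang': np.float64(-40.5)}
green {'px': array([ 73.9, 224.7]), 'area': np.float64(3704.0), 'c': array([513.6,  91. ]), 'L': np.float64(75.4), 'W': np.float64(44.5), 'ang': np.float64(-0.4)}
```

The drum has stopped, with the pockets at 0°, -40° and -80°, after about 34° of turning. I'll check that the cassettes stayed home.

```bash
python3 - <<'E'
from home import *
s=state(); im=cv2.imread("pics/w35.png")[:,:,::-1].copy()
check(im,s,{"blue":-80.4,"yellow":-40.4,"green":-0.4})
cv2.imwrite("pics/w35z.png",cv2.resize(im[20:260,0:230,::-1],None,fx=2.5,fy=2.5,interpolation=cv2.INTER_NEAREST))
E
```

```text
blue end r [142.5 142.6 142.5 142.5 142.4 142.5 142.4] mid y [0.7 0.6 0.7 0.6]
yellow end r [142.5 142.4 142.4 142.5 142.4 142.5 142.4] mid y [1.5 1.4 1.5 0.9]
green end r [142.9 142.9 143.  143.1 143.1 143.  143. ] mid y [0.6 0.9 0.9 0.4]
```

View pics/w35z.png

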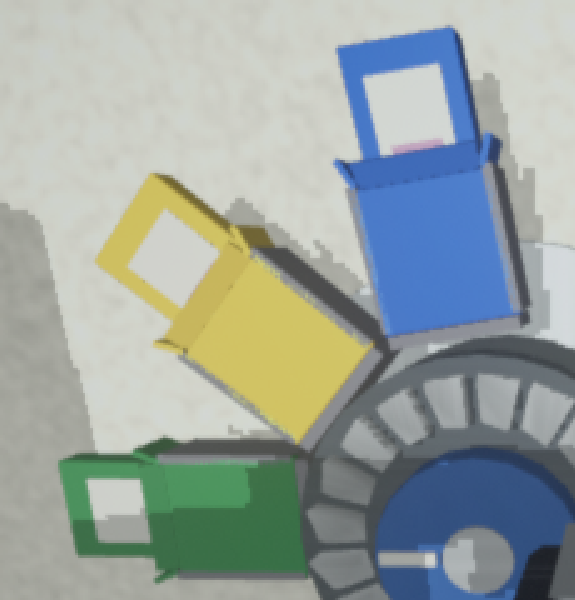

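All still home. I'll lower the pawl back along the arc.

```bash
python3 -m pendant '[[[0,0,0,0.0045,0,0.005,0.1],[0,0,0,0.0085,0,0.011,0.1],[0,0,0,0.0115,0,0.0165,0.1],[0,0,0,0.014,0,0.022,0.1],[0,0,0,0.016,0,0.0275,0.1]]]'; python3 -m pendant '[[[0,0,0,0,0,0,0.1],[0,0,0,0,0,0,0.1],[0,0,0,0,0,0,0.1],[0,0,0,0,0,0,0.1],[0,0,0,0,0,0,0.1]]]'; python3 - <<'E'
from h import *
s=state();goto([660.8,126.6,90.5],90,s)
E
```

```text
time: 49.28
tool_pos: [660.9, 127.2, 91.8]
tool_rot: [0.706, 0.708, -0.002, -0.0]
contact_force: [-5.3, -2.3, 17.6]
gripper_width: 15.3
time: 49.9
tool_pos: [660.8, 127.1, 92.4]
tool_rot: [0.706, 0.708, -0.002, 0.0]
contact_force: [-4.8, -3.7, 3.5]
gripper_width: 14.9
yaw0 90.1 q6 0.08 turn [-0.12  0.14  0.15] shift [-0.0005 -0.      0.0019] pos [660.8 127.1  92.4] w 14.9 t 49.9
```

```bash
python3 -m pendant '[[[0,0,0,0,0,0,0.3],[0,0,0,0,0,0,0.6],[0,0,0,0,0,0,0.6],[0,0,0,0,0,0,0.6],[0,0,0,0,0,0,0.6]]]'; python3 -m pendant '[[[0,0,0,0,0,-0.01,0.6],[0,0,0,0,0,-0.03,0.6],[0,0,0,0,0,-0.07,0.6],[0,0,0,0,0,-0.12,0.6],[0,0,0,0,0,-0.127,0.6]]]';python3 -m pendant '[[[0,0,0,0,0,0,0.6],[0,0,0,0,0,0,0.6],[0,0,0,0,0,0,0.6],[0,0,0,0,0,0,0.6],[0,0,0,0,0,0,0.6]]]'; python3 - <<'E'
from h import *
s=state();goto([422,331,150],90,s)
im,d=capture("wrist");cv2.imwrite("pics/w36.png",im[:,:,::-1]); print("exp knob px",proj("wrist",[660.7,126.8,102.5],s))
for z in(0,.1): 
  a=z; print(a,proj("wrist",[660.7,41.8+85*np.cos(a)-30*np.sin(a),72.5+85*np.sin(a)+30*np.cos(a)],s))
E
```

```text
time: 50.52
tool_pos: [660.9, 127.2, 92.3]
tool_rot: [0.706, 0.708, -0.002, 0.0]
contact_force: [-0.3, 0.5, -0.3]
gripper_width: 51.2
time: 51.15
tool_pos: [663.0, 127.6, 225.1]
tool_rot: [0.706, 0.708, 0.002, 0.003]
contact_force: [0.5, -0.3, 0.6]
gripper_width: 51.5
time: 51.78
tool_pos: [662.9, 127.6, 224.5]
tool_rot: [0.706, 0.708, 0.002, 0.003]
contact_force: [0.7, 0.2, -0.1]
gripper_width: 51.3
yaw0 90.1 q6 0.08 turn [0.36 0.09 0.15] shift [ 0.2041 -0.2408  0.0727] pos [662.9 127.6 224.5] w 51.3 t 51.77
exp knob px (np.float64(249.98336322656772), np.float64(191.58388418686062))
0 (np.float64(249.98336322656772), np.float64(191.58388418686062))
0.1 (np.float64(249.92886824049205), np.float64(197.35719687357226))
```

View pics/w36.png

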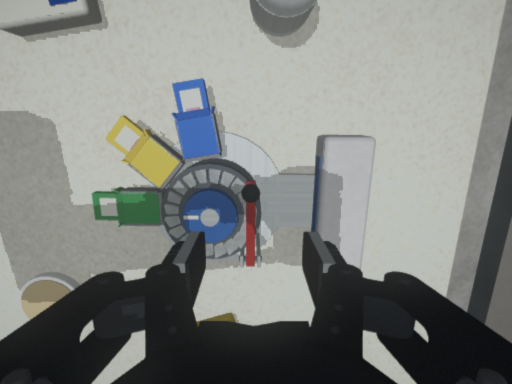

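```bash
python3 - <<'E'
import cv2,numpy as np
for f in("w29","w36"):
    im=cv2.imread(f"pics/{f}.png"); c=im[178:206,238:266]; m=c.max(2)<45; v,u=np.where(m); print(f,m.sum(),u.mean()+238,v.mean()+178)
E
```

```text
w29 50 249.78 196.88
w36 93 248.59139784946237 195.09677419354838
```

The knob matches its earlier down reading (offset 3.5 px now, 4.8 px before), so the pawl is down. Now the start button on the white console.

```bash
python3 -m pendant '[[[0,0,0,0.04,-0.048,0,0.3],[0,0,0,0.08,-0.096,0,0.1],[0,0,0,0.12,-0.144,0,0],[0,0,0,0.16,-0.19,0.02,0],[0.4,0,0,0.19,-0.225,0.04,0]]]';python3 -m pendant '[[[0,0,0,0,0,0,0],[0,0,0,0,0,0,0],[0,0,0,0,0,0,0],[0,0,0,0,0,0,0],[0,0,0,0,0,0,0]]]'; python3 - <<'E'
from h import *
s=state();goto([422,331,150],90,s)
im,d=capture("wrist");cv2.imwrite("pics/w37.png",im[:,:,::-1])
for z in (57,):
  for r in rects("wrist",im,z,"green",s,amin=150,smin=90): print({k:np.round(v,1) for k,v in r.items()})
E
```

```text
time: 52.45
tool_pos: [435.9, 318.4, 183.0]
tool_rot: [0.706, 0.708, 0.0, 0.001]
contact_force: [0.6, 0.3, -0.6]
gripper_width: -0.2
time: 53.08
tool_pos: [436.5, 317.9, 183.2]
tool_rot: [0.706, 0.708, 0.0, 0.001]
contact_force: [0.3, -0.1, 0.0]
gripper_width: -0.0
yaw0 90.1 q6 0.49 turn [0.06 0.03 0.13] shift [ 0.0131 -0.0145  0.0331] pos [436.5 317.9 183.2] w -0.0 t 53.08
{'px': array([240.2, 174.4]), 'area': np.float64(539.0), 'c': array([424.1, 333.3]), 'L': np.float64(25.1), 'W': np.float64(24.8), 'ang': np.float64(-89.9)}
{'px': array([437.3,  47.3]), 'area': np.float64(583.0), 'c': array([593. , 442.1]), 'L': np.float64(32.0), 'W': np.float64(16.1), 'ang': np.float64(26.1)}
```

View pics/w37.png

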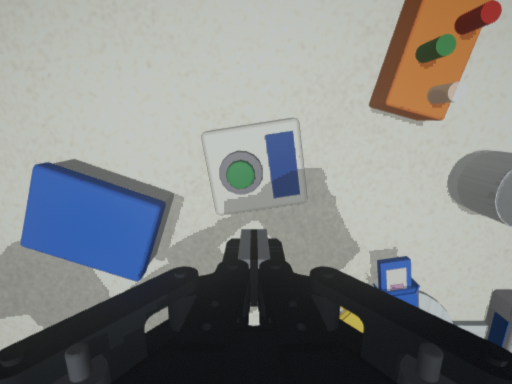

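The white console's button at px (240,174) gives (424,333), and the top view gives (422,331). I'll hover and press.

```bash
python3 -m pendant '[[[0,0,0,0.007,-0.007,0.03,0],[0,0,0,0.0145,-0.013,0.06,0],[0,0,0,0.0145,-0.013,0.09,0],[0,0,0,0.0145,-0.013,0.11,0],[0,0,0,0.0145,-0.013,0.115,0]]]'; python3 - <<'E'
from h import *
s=state();goto([423.3,332.3,50],90,s);print(s["contact_force"])
im,d=capture("wrist");cv2.imwrite("pics/w38.png",im[:,:,::-1])
E
```

```text
time: 53.75
tool_pos: [422.9, 332.0, 66.9]
tool_rot: [0.706, 0.708, -0.001, 0.0]
contact_force: [0.4, 0.1, -0.5]
gripper_width: -0.2
yaw0 90.1 q6 0.52 turn [-0.07  0.11  0.14] shift [0.0004 0.0004 0.0169] pos [422.9 332.   66.9] w -0.2 t 53.75
[ 0.41753434  0.12506399 -0.45485126]
```

View pics/w38.png

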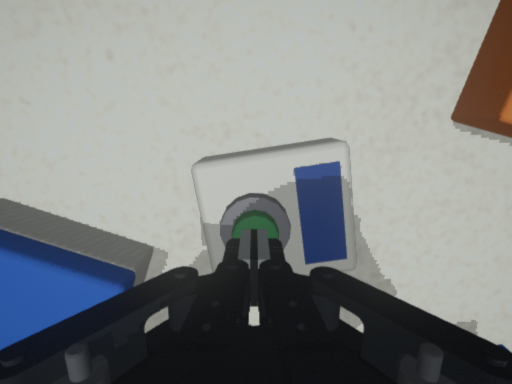

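The fingertips are over the button. Before pressing I'll take a top view to check that the carousel is at its stop, the pawl is down and the cassettes are home.

```bash
python3 - <<'E'
from home import *
ti,d=capture("top"); cv2.imwrite("pics/t3.png",cv2.resize(ti[85:205,170:290,::-1],None,fx=5,fy=5,interpolation=cv2.INTER_CUBIC))
check(ti,None,{"blue":-80.4,"yellow":-40.4,"green":-0.4},name="top")
E
```

```text
blue end r [141.2 140.8 140.4 139.6 142.2 141.8 141.4] mid y [-0.8 -0.4 -1.5 -0.8]
yellow end r [142.7 142.4 142.2 141.9 141.7 141.5 143.5] mid y [-0.1  0.1  0.3 -0.6]
green end r [139.8 139.9 140.1 140.2 140.3 140.5 140.6] mid y [-14.6  13.   -2.6  -1.2]
```

View pics/t3.png

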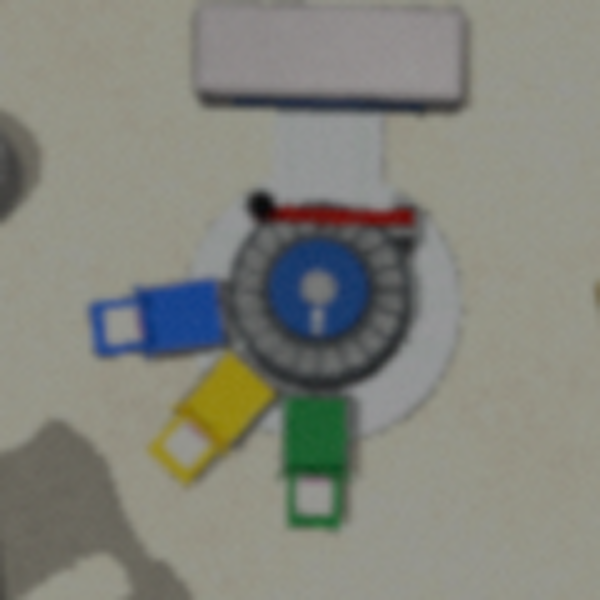

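All consistent. Pressing.

```bash
python3 -m pendant '[[[0,0,0,0,0,0.006,0],[0,0,0,0,0,0.01,0],[0,0,0,0,0,0.013,0],[0,0,0,0,0,0.015,0],[0,0,0,0,0,0.016,0]]]'
```

```text
time: 54.48
tool_pos: [423.8, 332.4, 52.3]
tool_rot: [0.706, 0.708, 0.0, 0.001]
contact_force: [-0.2, -1.0, 4.5]
gripper_width: -0.1
```

```bash
python3 -m pendant '[[[0,0,0,0,0,0.001,0],[0,0,0,0,0,0.002,0],[0,0,0,0,0,0.003,0],[0,0,0,0,0,0.004,0],[0,0,0,0,0,0.004,0]]]'
```

```text
time: 55.1
tool_pos: [423.9, 332.5, 50.7]
tool_rot: [0.706, 0.708, 0.001, 0.001]
contact_force: [-7.4, -4.1, 24.5]
gripper_width: -0.1
```

Bottomed out (24 N, z 50.7, about 6 mm of travel). I'll back off and do the final checks.

```bash
python3 -m pendant '[[[0,0,0,0,0,-0.003,0],[0,0,0,0,0,-0.01,0],[0,0,0,0,0,-0.04,0],[0,0,0,0,0,-0.08,0],[0,0,0,0,0,-0.12,0]]]'; python3 -m pendant '[[[0,0,0,-0.04,0,-0.02,0],[0,0,0,-0.08,0,-0.04,0],[0,0,0,-0.12,0.02,-0.06,0],[0,0,0,-0.16,0.04,-0.06,0],[0,0,0,-0.18,0.05,-0.06,0]]]'; python3 -m pendant '[[[0,0,0,0,0,0,0],[0,0,0,0,0,0,0],[0,0,0,0,0,0,0],[0,0,0,0,0,0,0],[0,0,0,0,0,0,0]]]'; python3 - <<'E'
from home import *
s=state(); print(s["contact_force"])
im,d=capture("wrist");cv2.imwrite("pics/w39.png",im[:,:,::-1])
check(im,s,{"blue":-80.4,"yellow":-40.4,"green":-0.4})
ti,d=capture("top"); cv2.imwrite("pics/t4.png",ti[:,:,::-1])
E
```

```text
time: 55.72
tool_pos: [423.4, 332.4, 171.5]
tool_rot: [0.706, 0.708, 0.0, 0.001]
contact_force: [0.1, 0.0, -0.2]
gripper_width: -0.1
time: 56.35
tool_pos: [474.6, 150.7, 231.7]
tool_rot: [0.707, 0.707, 0.0, 0.001]
contact_force: [-0.0, 0.4, 0.1]
gripper_width: 0.0
time: 56.98
tool_pos: [474.4, 151.1, 231.7]
tool_rot: [0.707, 0.708, 0.0, 0.001]
contact_force: [0.7, 0.1, -0.1]
gripper_width: 0.0
[ 0.65832747  0.08685575 -0.13803032]
blue end r [142.4 142.9 142.8 142.5 142.8 142.2 142.6] mid y [-1.1 -1.3 -1.1 -1.3]
yellow end r [143.4 143.1 143.5 143.4 143.1 143.6 143.4] mid y [ 0.3 -0.2 -0.   0.2]
green end r [125.  142.6 142.6 142.7 142.7 142.7 142.8] mid y [14.1 14.7  4.8  4.8]
```

View pics/w39.png

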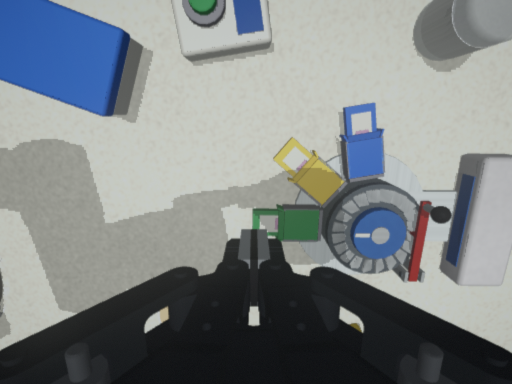

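View pics/t4.png

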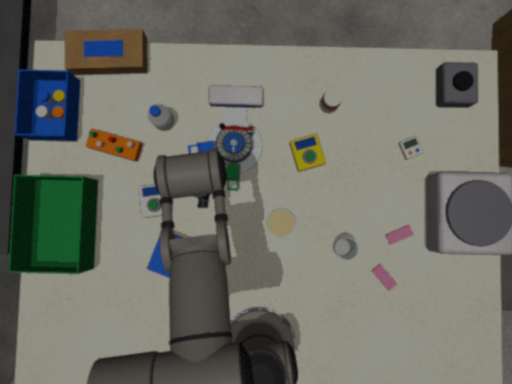

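The ends sit at r≈143 and the pawl is down. The button is up, the bystanders haven't moved, and the arm is clear. Green's across reading is spoiled only because the finger hides it in this view. Handing in.

```bash
python3 -c "
from cell import job_done
print(job_done())"
```

```text
the job is handed in; nothing more can be done
None
```

The whole job is done and handed in; `job_done()` reported no verdict. All three cassettes were present and went into the pockets of their colour. I then held the pawl up until the carousel stopped, let it drop back between the teeth, and pressed the start button.

**Problems on the way:**
- The carousel turned back about 6° at the start before the pawl held it, so I re-measured the pockets.
- The yellow cassette was knocked about 28 mm out while I was working on blue. My first push to put it back jammed because it was tilted. I let it settle, gripped it again and pushed it to the stop.

**Last checks:**
- **Cassettes:** all three outer ends were 142–143.6 mm from the axis, where 144 means fully home. Blue and yellow were within about 1.3 mm across. My final reading across green was spoiled by a finger hiding it; the one before, with the carousel already at its stop, was under 1 mm.
- **Carousel:** it stopped moving after about 34°, with the green pocket pointing straight at the robot. I take that to be the stop, but had no direct angle reading.
- **Pawl:** the knob was within about 2 pixels of its position before lifting, so it is down. It came to rest about 1.5 mm higher while still gripped, and I put that down to slip in the grip.
- **Start button:** it bottomed out after about 6 mm at 24 N, and looked up again afterwards.
- **Everything else:** the other objects visible in the last top view had not moved, and the arm touched nothing when I handed in.

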